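# Hang rinsed parts cups on the draining rack

## Robot

A 6-joint arm with a two-finger parallel gripper is mounted at the origin on a cart in front of the work surface, level with it; the furniture and walls round the work are solid. World frame = base frame: x ahead of the robot, y to its left, z up, the work surface at z = 0. Lengths are in m, angles in rad, forces in N, time in s.
With the tool pointing down it reaches from about 0.3 to 0.875 m from the base axis. Payload 6.4 kg.
Tool frame: the origin (TCP) lies midway between the tips of the shut fingers; the grasp point (between the pads) lies ctrl.grip_point_offset behind it (ctrl.grip_point_offset is the distance from the TCP to the grasp point, in m); z points along the fingers, y is the line along which they close (so a half turn about z gives the same grasp; the last joint's range is limited). The gripper opens to 85 mm and grips with 20 to 120 N. Pads are 22 mm wide; open, the fingers measure 114 mm over their backs; the gripper's body (76 mm by 85 mm) begins 54 mm behind the grasp point. The pads swing forward as they close: fully open they stand 13 mm farther back than shut.
Start: joints at [0.931, 0.181, 1.607, -0, 1.354, -0.206], TCP at [0.242, 0.522, 0.198] pointing down, gripper open.
Joint ranges: [-2.99, 2.99], [-0.89, 2.07], [0.3, 2.58], [-1.14, 4.28], [0, 2.63], [-3.12, 3.12]. Speed limits (rad/s): [2.57, 2.57, 3.01, 3.14, 3.14, 3.14].

## Interface

Orientations are given as a unit quaternion [w, x, y, z].
In Python, from workcell import ctrl gives the robot as it stands.
- The arm moves only by the tool arm_command, never from a script. Its argument "deltas" is a list of rows, each an object with "gripper": the finger opening in m, from 0 to 0.0854; "dp": the shift along the tool's x, y, z in m, a list of three; "turn": the turn, a rotation vector about the tool's x, y, z in degrees, a list of three. A call has 1 to 10 rows; each row is the pose to reach, as a shift and turn from the pose commanded when the call began, along the tool's axes at that moment; what a row does not reach only later rows make up. A row lasts 1/10 s, in which the tool goes at most 50 mm and 8.59 degrees, less where a joint would pass 70% of its speed; a pose out of reach is approached as far as the arm can. A call with a gripper value outside its range is refused whole. The fingers move at their own pace and stop on an object; "grip_force" is the grip in N (left out, the last holds). Time passes only in rows, so rows that repeat a pose let the fingers close. It gives the time, the measured TCP pose, the force, the opening and the grip force at its end, in the units of the state.
- ctrl.read_state(): the state, without advancing time (a new reading comes with each control period).
- ctrl.get_image(name): name is "scene" or "top" or "wrist"; returns a dict with "image" (480x640x3 uint8, red, green, blue), "fx", "fy", "cx", "cy" (pixels), "rvec" (rotation vector, rad) and "tvec" (3), from world to camera coordinates, as OpenCV has them. Camera axes: x right, y down, z forward; pixel columns grow to the right and rows downward; lengths in m; the calibration is good to about 2 mm. The wrist camera is an equidistant fisheye: a pixel r from the principal point sees the ray r / f radians off the axis. A picture is of the moment at which its call begins. There is no depth.
- ctrl.job_done(): hands the job in; it is judged then, once.
The state is a dict: "time": time; "q": joint angles; "qd": joint speeds; "joint_torque": joint torques, N m; "position": TCP position; "tcp_rot": TCP orientation; "wrist_force": force on the tool from outside, world axes, zero at the start; "wrist_torque": the same for the moment, N m; "width": finger opening in m; "grip_force": force on a finger pad.
Only numpy, scipy, OpenCV 4.12 (cv2) and the standard library are available. Lean on these libraries where they do the work, as an engineer would, in place of code of your own. Each camera call takes 0.05 s, during which the arm holds its last target. There are 200 camera calls.

## Task

Two rinsed parts cups stand mouth-down on the bench, where they cannot drain. First slide the drip tray fully home under the pegs of the draining rack, then hang each cup mouth-down on the peg of its own length, tall cup on the long peg and short cup on the short peg, pushed on until the peg's tip meets the bottom of the cup so that its rim stays just clear of the board. Do not knock a cup over, and leave the other things on the bench where they are.

Things in the scene. Friction and masses are not known exactly. Their poses are not given: they have to be found in the camera images.
- rack: draining rack, fixed: metal board 236 mm wide sloping up to the back, on a bent-tube frame; two pegs stand square out of it. Origin on the table below the peg roots, midway between pegs; x from front (robot's side) to back, z up. Side tubes 10 mm thick lie on the table at y = -107 and +107 mm, from x = -62 to 65 mm; stop bar for the tray across the table at x = -8 mm
- long_peg: longer peg, on the rack's +y half (y = 55 mm): steel rod 18 mm thick, round tip, black collar 32 mm wide, 7 mm high at the root. Origin where its axis meets the board's face, 115 mm above the table; z along the peg to the tip, leaning 40 degrees from upright to the rack's front; y is the rack's y, x points up the board's slope. Sticks out 124 mm
- short_peg: the shorter peg, on the rack's -y half (y = -55 mm); as the long one, but sticks out 89 mm
- long_peg_tip (a point): end point of the long peg, 124 mm from its origin along its z
- short_peg_tip (a point): end point of the short peg, 89 mm from its origin along its z
- drip_tray: loose grey drip tray, 90 (x) by 180 (y) mm, 24 high, 3 mm walls, 0.25 kg, in front of the rack. Origin at the centre of its underside, z up. Fin handle in the middle of its front (-x) wall: 14 mm thick (y), x = -43 to -89 mm, 40 mm high. Home: between the rack's side tubes, its origin at about x = -60, y = 0 mm in the rack's frame (it meets the stop bar at -58)
- tray_handle (a point): top of the tray's fin handle, 75 mm in front of the tray's origin, 40 mm above the table
- tall_cup: plain steel cup, 115 mm tall, standing upside down (mouth on the table). Origin at the centre of its mouth, z toward its closed bottom (up at the start). 60 mm across the rim, 58 mm over the body, 53 to 57 mm at the bottom; 3 mm wall, 5 mm bottom, so 110 mm deep inside; 0.13 kg
- short_cup: plain steel cup, 80 mm tall and 75 mm deep inside, otherwise like the tall one, also upside down
- tall_cup_top (a point): centre of the tall cup's closed bottom (outside), 115 mm from its mouth
- short_cup_top (a point): centre of the short cup's closed bottom (outside), 80 mm from its mouth
- tape_roll: black roll of insulating tape, 67 mm across, 19 mm high; a bystander, origin under its middle
- solder_spool: spool of solder, 52 mm across, 34 mm high; a bystander, origin under its middle
- flux_tin: shut round tin, 44 mm across, 20 mm high; a bystander, origin under its middle
- cleaner_bottle: white dropper bottle with a blue tip, 34 mm across, 113 mm high; a bystander, origin under its middle
- screwdriver_amber: yellow-handled screwdriver, 184 mm long, 26 mm thick, along its y axis; a bystander, origin under its middle
Not all that is in view belongs to the job. What is shaped like the short_cup but orange is not meant.

How it is judged:
On the way, in this order (a step that is already met when the one before it is completed fails the run):
1. the drip tray is home under the pegs, before either cup hangs (x of drip_tray in the frame of rack between -0.08 and -0.045 m and y of drip_tray in the frame of rack between -0.018 and 0.018 m and angle between the x axis of drip_tray and the x axis of rack, either way round below 0.15 rad and height (world z) of drip_tray below 0.006 m), for 0.2 s.
2. one of the cups hangs on its own peg, released, the tray still home (all of step 1 and ((z of tall_cup in the frame of long_peg between 0.003 and 0.03 m and x of tall_cup in the frame of long_peg between -0.025 and 0.025 m and y of tall_cup in the frame of long_peg between -0.025 and 0.025 m and angle between the z axis of tall_cup and the z axis of long_peg, either way round below 0.45 rad and contact force between the fingers and tall_cup below 0.1 N and linear speed of tall_cup below 0.03 m/s) or (z of short_cup in the frame of short_peg between 0.003 and 0.03 m and x of short_cup in the frame of short_peg between -0.025 and 0.025 m and y of short_cup in the frame of short_peg between -0.025 and 0.025 m and angle between the z axis of short_cup and the z axis of short_peg, either way round below 0.45 rad and contact force between the fingers and short_cup below 0.1 N and linear speed of short_cup below 0.03 m/s))), for 0.2 s.
At the end, for the whole second after the job is handed in: Tray flat, origin 45-80 mm in front of the rack's, within 18 mm of its middle line and 0.15 rad. Tall cup on long peg, short cup on short peg: rim centre 3-30 mm off the board, within 25 mm of the peg axis along each cross axis, cup within 0.45 rad of the peg; released, at rest (all of step 1 and z of tall_cup in the frame of long_peg between 0.003 and 0.03 m and x of tall_cup in the frame of long_peg between -0.025 and 0.025 m and y of tall_cup in the frame of long_peg between -0.025 and 0.025 m and angle between the z axis of tall_cup and the z axis of long_peg, either way round below 0.45 rad and contact force between the fingers and tall_cup below 0.1 N and linear speed of each of tall_cup, short_cup below 0.03 m/s and z of short_cup in the frame of short_peg between 0.003 and 0.03 m and x of short_cup in the frame of short_peg between -0.025 and 0.025 m and y of short_cup in the frame of short_peg between -0.025 and 0.025 m and angle between the z axis of short_cup and the z axis of short_peg, either way round below 0.45 rad and contact force between the fingers and short_cup below 0.1 N); the robot touches nothing.
It fails at once if a cup is knocked over (leans more than 70 degrees from standing mouth-down) (angle between any of tall_cup, short_cup's own z axis and vertical above 1.22 rad).
It fails at once if a bystander is moved more than 30 mm (distance of any of tape_roll, solder_spool, flux_tin, cleaner_bottle, screwdriver_amber from where it was at the start of the episode above 0.03 m).
It also fails if it takes over 67 s, if anything falls off the work surface, if the arm or the gripper's body presses on something with over 40 N, if the wrist force passes 120 N, or if a joint passes its speed limit or range.

## Working session

There is one attempt and no reset: what is moved stays moved. The work goes in short steps, Python scripts to look and compute and a tool call to move; the robot and the scene stay as the last step left them, time stands still between calls to the robot, and variables do not carry over. Pictures are saved under pics/ and viewed, at most 10 in all, crops included, and the job is handed in when it is done.

Besides the shell and the picture viewer there is one more tool, called after "Emit:" in YAML: its name, and indented under it one key for each argument. arm_command: Moves the arm, as the interface text tells. Its arguments: {"type":"object","properties":{"deltas":{"type":"array"},"grip_force":{"type":"number"}},"required":["deltas"]}

```bash
mkdir -p pics
python3 - <<'E'
from workcell import ctrl
import cv2,json,pickle
s=ctrl.read_state(); print(s, ctrl.grip_point_offset)
for n in("scene","top"):
    d=ctrl.get_image(n); pickle.dump(d,open(f"{n}0.pkl","wb")); cv2.imwrite(f"pics/{n}0.png",d["image"][:,:,::-1]); print(n,d["fx"],d["cx"],d["cy"],d["rvec"],d["tvec"])
E
```

```text
{'time': 0.0, 'q': array([ 9.30684854e-01,  1.81570133e-01,  1.60800002e+00,  1.66735369e-05,
        1.35380164e+00, -2.06315920e-01]), 'qd': array([-0.0004549 , -0.00052813, -0.00120262, -0.00024687,  0.00048676,
       -0.00028812]), 'joint_torque': array([ 8.09188277e-04, -4.44870758e+01, -3.51350856e+01, -5.40872691e-05,
        8.84300389e-03,  1.28120251e-05]), 'position': array([0.24129824, 0.52124873, 0.19667171]), 'tcp_rot': array([-3.72761424e-04,  2.15202800e-01,  9.76568975e-01, -8.07743635e-04]), 'wrist_force': array([-0.16607191,  0.34170791,  0.20887578]), 'wrist_torque': array([ 0.02595642, -0.05381731, -0.05735142]), 'grip_force': 0.0, 'width': 0.08544041518931075} 0.0187
scene 579.4003833927061 314.0051156469957 237.2135051863214 [ 2.1022204  -1.20172044  0.48007078] [-0.05380979  0.52217445  0.77752525]
top 585.7957022027149 310.9475432796502 235.97843369944417 [ 2.15995197 -2.1589888   0.0890546 ] [0.25179064 0.51279634 1.16972685]
```

View pics/top0.png

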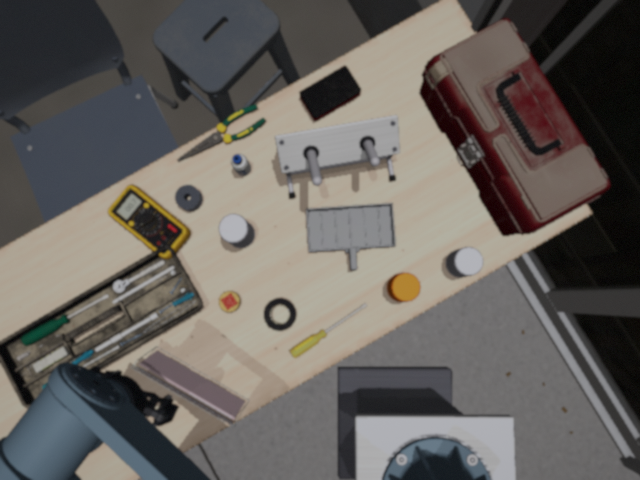

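View pics/scene0.png

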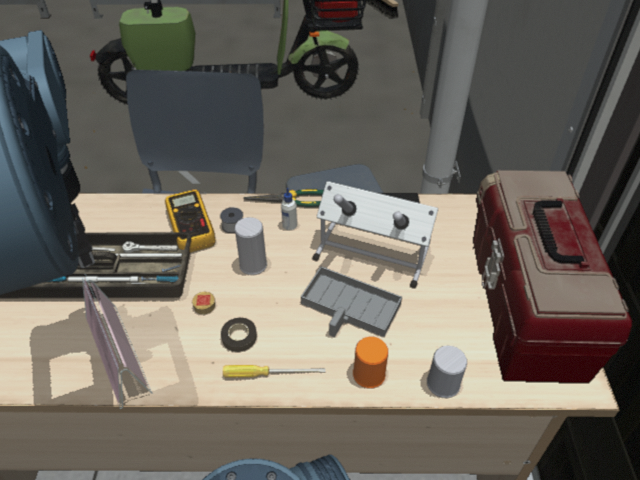

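Top view: tall steel cup (235,230), short steel cup (466,262), orange decoy (404,288), tray (350,228) with its handle toward (352,262), rack pegs at (312,165) and (370,150). The scene view agrees: tall cup (251,245), short (447,370), orange (371,362).
What could be mistaken for the short cup: orange cup (404,288), rejected for its colour; steel cup (466,262), chosen. Tall cup: only (235,230).

```bash
cat > h.py <<'E'
import numpy as np,cv2,pickle
def ray(d,u,v,fish=False):
    R=cv2.Rodrigues(np.array(d["rvec"],float))[0]; t=np.array(d["tvec"],float)
    a=np.array([(u-d["cx"])/d["fx"],(v-d["cy"])/d["fy"]])
    if fish:
        th=np.hypot(*a); r=np.r_[a/max(th,1e-9)*np.sin(th),np.cos(th)]
    else: r=np.r_[a,1.]
    return -R.T@t, R.T@(r/np.linalg.norm(r))
def onz(d,u,v,z,fish=False):
    c,r=ray(d,u,v,fish); return c+r*(z-c[2])/r[2]
def tri(d1,p1,d2,p2):
    c1,r1=ray(d1,*p1);c2,r2=ray(d2,*p2)
    s=np.linalg.lstsq(np.c_[r1,-r2],c2-c1,rcond=None)[0]
    a=c1+s[0]*r1;b=c2+s[1]*r2; return (a+b)/2,np.linalg.norm(a-b)
def proj(d,P):
    return cv2.projectPoints(np.array([P],float),np.array(d["rvec"],float),np.array(d["tvec"],float),np.array([[d["fx"],0,d["cx"]],[0,d["fy"],d["cy"]],[0,0,1]]),None)[0].ravel()
E
python3 - <<'E'
from h import *
t=pickle.load(open("top0.pkl","rb")); im=t["image"][:,:,::-1]
cv2.imwrite("pics/c1.png",cv2.resize(im[100:310,190:500],None,fx=2.58,fy=2.58,interpolation=cv2.INTER_CUBIC))
s=pickle.load(open("scene0.pkl","rb")); im=s["image"][:,:,::-1]
cv2.imwrite("pics/c2.png",cv2.resize(im[170:400,215:480],None,fx=2.6,fy=2.6,interpolation=cv2.INTER_CUBIC))
E
```

```text
(no output)
```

View pics/c1.png

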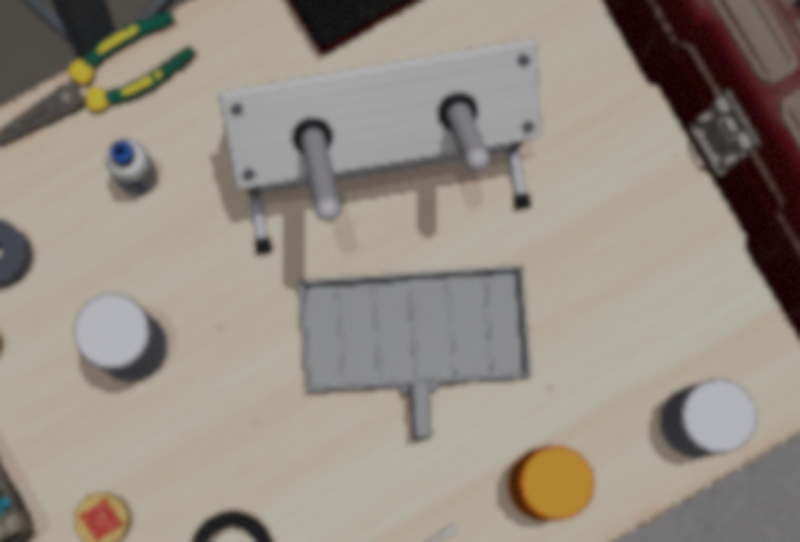

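View pics/c2.png

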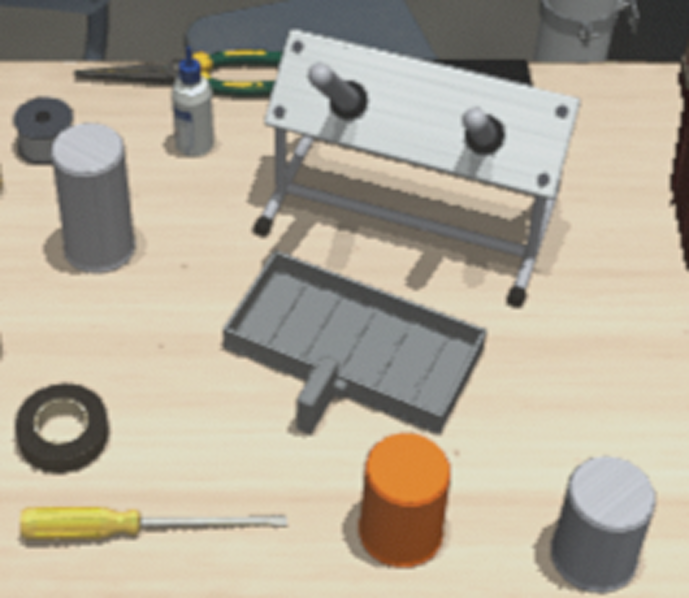

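c1: tall cup top (113,331), short cup top (719,415), both grey steel; long peg root (313,135), tip (329,208); short peg root (458,110), tip (478,157). Tray corners are (302,284), (521,269), (528,376) and (307,391). c2 shows the same things. Next I triangulate.

Run:
```python
from h import *
np.set_printoptions(precision=4,suppress=True)
t=pickle.load(open("top0.pkl","rb")); s=pickle.load(open("scene0.pkl","rb"))
A=lambda u,v:(190+(u+.5)/2.58-.5,100+(v+.5)/2.58-.5)
B=lambda u,v:(215+(u+.5)/2.6-.5,170+(v+.5)/2.6-.5)
for n,a,b in [("ltip",(329,208),(320,73)),("stip",(478,157),(476,117)),("lroot",(313,135),(349,100)),("sroot",(458,110),(484,133)),("tall",(113,331),(89,148)),("short",(719,415),(612,492)),("foot+",(263,245),(264,226)),("foot-",(521,201),(517,296)),("hand",(421,432),(310,411))]:
    print(n,*tri(t,A(*a),s,B(*b)))
print("tall z", onz(t,*A(113,331),.115), onz(s,*B(89,148),.115)); print("short z",onz(t,*A(719,415),.08),onz(s,*B(612,492),.08))
c=np.array([onz(t,*A(*p),.024)for p in[(302,284),(521,269),(528,376),(307,391)]]);print(c,c.mean(0));print(np.degrees(np.arctan2(*(c[0]-c[1]+c[3]-c[2])[[0,1]])))
print("scr/bottle",onz(t,*A(125,152),.11))
for d in(t,s):print(ray(d,320,240)[0])
```

```text
ltip [0.5934 0.2371 0.205 ] 0.001161288943042406
stip [0.6352 0.1324 0.1774] 0.0020053444959732976
lroot [0.667  0.2499 0.1141] 0.0013798478197558648
sroot [0.6852 0.1418 0.1153] 0.0008502132372947117
tall [0.5203 0.3971 0.113 ] 0.002732452547055689
short [ 0.4601 -0.0564  0.0753] 0.0018754928172598094
foot+ [0.6037 0.292  0.0038] 0.003274921700395857
foot- [0.6394 0.0816 0.0042] 0.0031038654791835907
hand [0.4509 0.1641 0.0196] 0.005152352109847111
tall z [0.5192 0.3979 0.115 ] [0.5195 0.3947 0.115 ]
short z [ 0.4594 -0.0544  0.08  ] [ 0.4575 -0.0577  0.08  ]
[[0.5675 0.2609 0.024 ]
 [0.5794 0.086  0.024 ]
 [0.4936 0.0815 0.024 ]
 [0.4817 0.2567 0.024 ]] [0.5306 0.1713 0.024 ]
-3.8807264149255345
scr/bottle [0.6551 0.3917 0.11  ]
[0.3904 0.2282 1.2207]
[-0.1155 -0.14    0.9204]
```

```bash
cat >> h.py <<'E'
from scipy.spatial.transform import Rotation as Ro
RO=np.array([.6761,.1959,0]);PSI=9.6
def RT(psi,th):
    p,t=np.radians([psi,th]);y=np.array([-np.sin(p),np.cos(p),0]);z=np.array([np.sin(t)*np.cos(p),np.sin(t)*np.sin(p),-np.cos(t)])
    return np.c_[np.cross(y,z),y,z]
def pose(g,psi,th): # grasp point -> TCP pose
    R=RT(psi,th); return np.array(g)+.0187*R[:,2],R
def plan(p0,R0,tgts):
    "each: (label, grasp point, psi, tilt, start new call?)"
    p,R=np.array(p0),R0; np.set_printoptions(precision=4,suppress=True)
    for l,g,a,b,new in tgts:
        P,Q=pose(g,a,b); print(l,"dp",R.T@(P-p),"turn",np.round(Ro.from_matrix(R.T@Q).as_rotvec(degrees=True),2))
        if new:p,R=P,Q
def rk(x,y,z): # rack->world
    c,s=np.cos(np.radians(PSI)),np.sin(np.radians(PSI)); return RO+[c*x-s*y,s*x+c*y,z]
E
python3 - <<'E'
from h import *
from workcell import ctrl
t=pickle.load(open("top0.pkl","rb"))
print("spool",onz(t,188,197,.034),"orange",onz(t,404,287,.08),"tape",onz(t,280,314,.019),"flux",onz(t,230,301,.02),"driver",onz(t,305,345,.02),onz(t,365,307,.01))
s=ctrl.read_state();q=s["tcp_rot"];R0=Ro.from_quat(np.r_[q[1:],q[0]]).as_matrix()
plan(s["position"],R0,[("above",[.4528,.166,.13],3.9,20,True),("down",[.4528,.166,.03],3.9,20,True),("push",rk(-.138,0,.03),PSI,20,True),("retreat",rk(-.18,0,.15),PSI,20,True)])
E
```

```text
spool [0.59298892 0.50529756 0.034     ] orange [0.40810079 0.07080599 0.08      ] tape [0.3539626  0.31503042 0.019     ] flux [0.38012377 0.41742683 0.02      ] driver [0.2919157  0.26390256 0.02      ] [0.36827099 0.14141524 0.01      ]
above dp [-0.3468 -0.2303  0.0846] turn [ -5.1  -19.62 -28.45]
down dp [0.0342 0.     0.094 ] turn [0. 0. 0.]
push dp [-0.0822  0.0016  0.0299] turn [-1.95 -0.   -5.36]
retreat dp [-0.0016  0.     -0.1271] turn [0. 0. 0.]
```

Run:
```python
from h import *
t=pickle.load(open("top0.pkl","rb"))["image"]; s=pickle.load(open("scene0.pkl","rb"))["image"]
a=cv2.resize(t[320:450,110:270],(400,325));b=cv2.resize(s[260:420,0:200],(400,320));b=cv2.copyMakeBorder(b,0,5,0,0,0)
cv2.imwrite("pics/p.png",np.hstack([a,b])[:,:,::-1])
```

```text
(no output)
```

View pics/p.png

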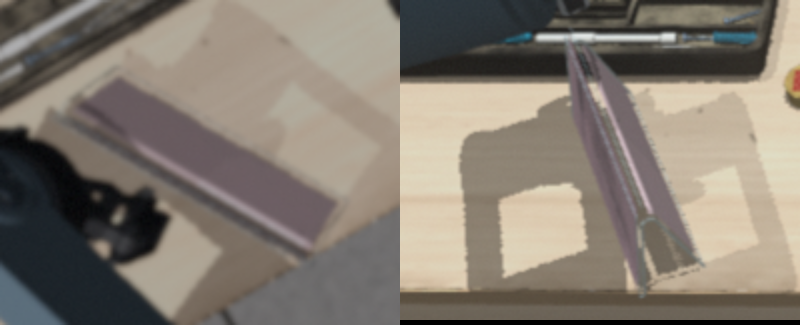

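Panel crop: a folded acrylic or metal sign stands just to the right of the gripper (top view pixels (140,355) to (233,419)). I need its height.

Run:
```python
from h import *
t=pickle.load(open("top0.pkl","rb")); s=pickle.load(open("scene0.pkl","rb"))
for p in[(233,419),(243,402),(157,352),(128,365)]:print(p,onz(t,*p,0),onz(t,*p,.15))
for p in[(125,367),(120,405),(150,391),(85,282)]:
  print(p,onz(s,*p,0),onz(s,*p,.15)); print([ (q,*tri(t,q,s,p)) for q in[(233,419),(243,402),(157,352),(128,365)]])
```

```text
(233, 419) [0.14125605 0.410728   0.        ] [0.17186442 0.38830337 0.15      ]
(243, 402) [0.17515424 0.39077548 0.        ] [0.20159726 0.37080259 0.15      ]
(157, 352) [0.27508234 0.57006199 0.        ] [0.28924636 0.52805865 0.15      ]
(128, 365) [0.24848293 0.62941264 0.        ] [0.26591544 0.58011639 0.15      ]
(125, 367) [ 1.95819724e-01  4.55628310e-01 -1.11022302e-16] [0.14508603 0.35855394 0.15      ]
[((233, 419), array([0.1622017 , 0.39494913, 0.09625155]), np.float64(0.0036999788821861705)), ((243, 402), array([0.17815854, 0.39109723, 0.08013567]), np.float64(0.030551949875977192)), ((157, 352), array([ 0.26455823,  0.62060734, -0.23063194]), np.float64(0.034684028709150286)), ((128, 365), array([ 0.25206204,  0.65979139, -0.2348369 ]), np.float64(0.10625112771201045))]
(120, 405) [0.13502323 0.40951207 0.        ] [0.09419754 0.31995327 0.15      ]
[((233, 419), array([ 0.13833699,  0.41322808, -0.0085638 ]), np.float64(0.0032824385776571933)), ((243, 402), array([ 0.15537054,  0.40875459, -0.02636759]), np.float64(0.04090386840620895)), ((157, 352), array([ 0.2439
[... 395 characters left out ...]
 0.00087798]), np.float64(0.01023049513958842)), ((157, 352), array([ 0.27055205,  0.62381155, -0.34295628]), np.float64(0.09739280281317732)), ((128, 365), array([ 0.25436761,  0.65199094, -0.3177129 ]), np.float64(0.17463046818050415))]
(85, 282) [3.04371226e-01 6.70799462e-01 1.11022302e-16] [0.23594687 0.53865861 0.15      ]
[((233, 419), array([0.18280885, 0.38344041, 0.30088642]), np.float64(0.05156657753456327)), ((243, 402), array([0.19573641, 0.37793491, 0.29508442]), np.float64(0.08023993767514606)), ((157, 352), array([0.2686776 , 0.55616027, 0.10780306]), np.float64(0.04497726183231883)), ((128, 365), array([0.2617622 , 0.59696095, 0.08846737]), np.float64(0.008602103350743032))]
```

Emit:
arm_command:
  deltas:
    - {"gripper": 0.0854,"dp": [0,0,-0.05],"turn": [0,0,0]}
    - {"gripper": 0.0854,"dp": [-0.04,-0.027,-0.08],"turn": [-1,-4,-6]}
    - {"gripper": 0.07,"dp": [-0.347,-0.23,0.035],"turn": [-5.1,-19.6,-28.4]}
    - {"gripper": 0.06,"dp": [-0.347,-0.23,0.035],"turn": [-5.1,-19.6,-28.4]}
    - {"gripper": 0.05,"dp": [-0.347,-0.23,0.035],"turn": [-5.1,-19.6,-28.4]}
    - {"gripper": 0.05,"dp": [-0.347,-0.23,0.035],"turn": [-5.1,-19.6,-28.4]}
    - {"gripper": 0.05,"dp": [-0.347,-0.23,0.035],"turn": [-5.1,-19.6,-28.4]}
    - {"gripper": 0.05,"dp": [-0.347,-0.23,0.035],"turn": [-5.1,-19.6,-28.4]}
    - {"gripper": 0.05,"dp": [-0.347,-0.23,0.035],"turn": [-5.1,-19.6,-28.4]}
    - {"gripper": 0.05,"dp": [-0.347,-0.23,0.085],"turn": [-5.1,-19.6,-28.4]}

```text
time: 1.1
position: [0.4585, 0.175, 0.1354]
tcp_rot: [0.179, -0.032, 0.983, 0.007]
wrist_force: [1.6, 0.1, -0.5]
width: 0.0499
grip_force: 0.0
```

Emit:
arm_command:
  deltas:
    - {"gripper": 0.05,"dp": [0,0,0],"turn": [0,0,0]}
    - {"gripper": 0.05,"dp": [0,0,0],"turn": [0,0,0]}
    - {"gripper": 0.05,"dp": [0,0,0],"turn": [0,0,0]}

```text
time: 1.4
position: [0.4541, 0.1782, 0.1328]
tcp_rot: [0.175, -0.033, 0.984, 0.007]
wrist_force: [0.1, -0.6, 0.3]
width: 0.0496
grip_force: 0.0
```

Run:
```python
from h import *
from workcell import ctrl
s=ctrl.read_state();q=s["tcp_rot"];R0=Ro.from_quat(np.r_[q[1:],q[0]]).as_matrix();print(s["time"],s["position"],pose([.4528,.166,.13],3.9,20))
d=ctrl.get_image("wrist");pickle.dump(d,open("w1.pkl","wb"));cv2.imwrite("pics/w1.png",d["image"][:,:,::-1])
plan(s["position"],R0,[("down",[.4528,.166,.03],3.9,20,True)])
```

```text
1.4 [0.45405048 0.17817972 0.13280407] (array([0.45918097, 0.16643501, 0.11242775]), array([[-0.93751655, -0.06801529,  0.34122812],
       [-0.06391347,  0.99768428,  0.0232626 ],
       [-0.34202014,  0.        , -0.93969262]]))
down dp [ 0.0374 -0.0123  0.1145] turn [ 0.1   0.13 -0.03]
```

View pics/w1.png

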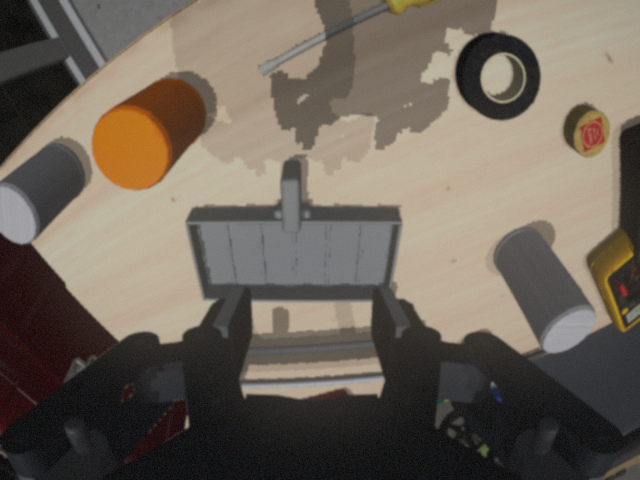

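Wrist view: handle fin runs from (291,165) to (291,228), roughly between the fingers in y. Orange cup is at (150,135), tall cup at (545,290), tray corners at (187,210) and (402,210).

Run:
```python
from h import *
d=pickle.load(open("w1.pkl","rb"))
np.set_printoptions(precision=4,suppress=True)
for n,u,v,z in[("hnear",291,163,.04),("hback",291,222,.04),("cL",187,210,.024),("cR",402,208,.024),("tall",569,330,.115),("short",15,215,.08)]:print(n,onz(d,u,v,z,True))
```

```text
hnear [0.4334 0.1626 0.04  ]
hback [0.4811 0.1646 0.04  ]
cL [0.4847 0.079  0.024 ]
cR [0.4717 0.2515 0.024 ]
tall [0.5191 0.3936 0.115 ]
short [ 0.4601 -0.0523  0.08  ]
```

Emit:
arm_command:
  deltas:
    - {"gripper": 0.05,"dp": [0.01,-0.014,0.03],"turn": [0,0,0]}
    - {"gripper": 0.05,"dp": [0.025,-0.014,0.07],"turn": [0,0,0]}
    - {"gripper": 0.05,"dp": [0.04,-0.014,0.1],"turn": [0,0,0]}
    - {"gripper": 0.05,"dp": [0.04,-0.014,0.1135],"turn": [0,0,0]}
    - {"gripper": 0.05,"dp": [0.04,-0.014,0.1135],"turn": [0,0,0]}
    - {"gripper": 0.0,"dp": [0.04,-0.014,0.1135],"turn": [0,0,0]}
    - {"gripper": 0.0,"dp": [0.04,-0.014,0.1135],"turn": [0,0,0]}
    - {"gripper": 0.0,"dp": [0.04,-0.014,0.1135],"turn": [0,0,0]}
    - {"gripper": 0.0,"dp": [0.04,-0.014,0.1135],"turn": [0,0,0]}
    - {"gripper": 0.0,"dp": [0.04,-0.014,0.1135],"turn": [0,0,0]}
  grip_force: 40

```text
time: 2.45
position: [0.4563, 0.1637, 0.0119]
tcp_rot: [0.174, -0.033, 0.984, 0.007]
wrist_force: [0.0, 1.6, -0.0]
width: 0.0005
grip_force: 0.0
```

Run:
```python
from h import *
from workcell import ctrl
s=ctrl.read_state();q=s["tcp_rot"];R0=Ro.from_quat(np.r_[q[1:],q[0]]).as_matrix();print(s["time"],s["position"],s["width"],s["wrist_force"],s["grip_force"],pose([.450,.164,.03],3.9,20)[0])
plan(s["position"],R0,[("push",[.537,.1726,.03],PSI,20,True),("ret",rk(-.18,0,.15),PSI,20,True)])
```

```text
2.45 [0.45625931 0.16369742 0.01190135] 0.0004556743292374454 [ 0.04353152  1.63801133 -0.04502227] 0.0 [0.45638097 0.16443501 0.01242775]
push dp [-0.0824  0.0041  0.0296] turn [-1.89  0.11 -5.43]
ret dp [-0.0044 -0.0002 -0.1261] turn [0. 0. 0.]
```

Run:
```python
from h import *
from workcell import ctrl
a=ctrl.get_image("wrist");b=ctrl.get_image("scene");pickle.dump(b,open("s2.pkl","wb"));pickle.dump(a,open("w2.pkl","wb"))
cv2.imwrite("pics/m.png",np.hstack([cv2.resize(a["image"],(400,300)),cv2.resize(b["image"][200:440,160:480],(400,300))])[:,:,::-1])
```

```text
(no output)
```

View pics/m.png

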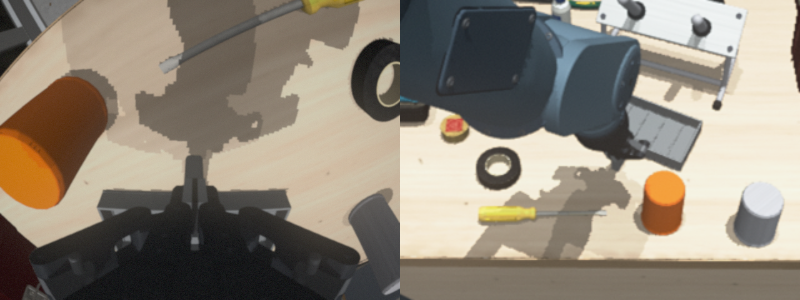

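The left panel (wrist) shows the fin at about (193,155) to (193,215), in line with the closed fingers. The right panel shows the tray unmoved. I zoom in.

Run:
```python
from h import *
a=pickle.load(open("w2.pkl","rb"));c=a["image"][220:430,170:450].astype(float)
c=np.clip(c*1.8+10,0,255).astype(np.uint8)
cv2.imwrite("pics/m2.png",cv2.resize(c,None,fx=2.8,fy=2.8,interpolation=cv2.INTER_CUBIC)[:,:,::-1])
```

```text
(no output)
```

View pics/m2.png

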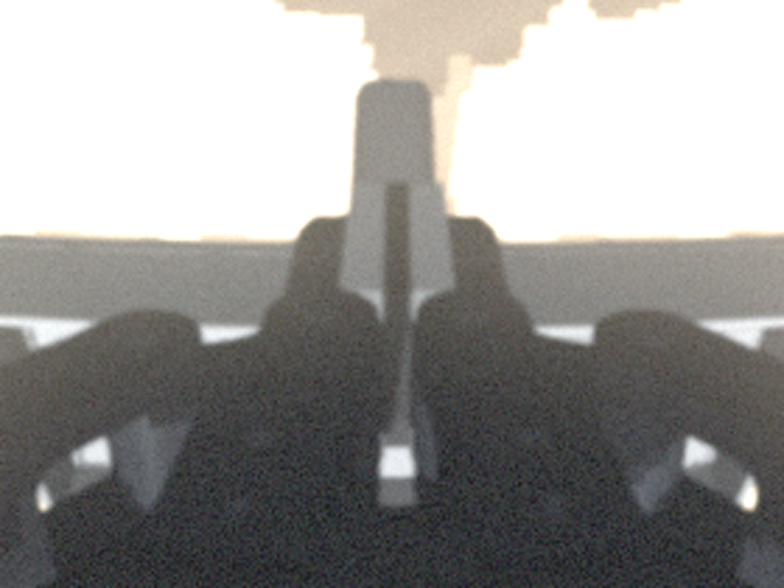

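Run:
```python
from h import *
from workcell import ctrl
np.set_printoptions(precision=4,suppress=True)
a=pickle.load(open("w2.pkl","rb"));w1=pickle.load(open("w1.pkl","rb"))
print(a["fx"],a["cx"],a["cy"],"cam",ray(a,320,240,1)[0],ray(w1,320,240,1)[0])
for z in(.04,.02,0):print(z,onz(a,311,249,z,1),onz(a,311,284,z,1),"width",onz(a,298,262,z,1)-onz(a,324,262,z,1))
for z in(.04,0):print("tray edge",onz(a,200,304,.024,1),onz(a,400,305,.024,1))
def pf(d,P):
    R=cv2.Rodrigues(np.array(d["rvec"],float))[0];c=R@P+d["tvec"];th=np.arctan2(np.hypot(*c[:2]),c[2]);return np.array([d["cx"],d["cy"]])+d["fx"]*th*c[:2]/np.hypot(*c[:2])
s=ctrl.read_state()
print("tcp px",pf(a,s["position"]),pf(a,s["position"]-.0187*RT(3.9,20)[:,2]),s["width"])
```

```text
371.64829954431775 311.3204467212389 242.71869132194217 cam [0.3353 0.1549 0.155 ] [0.333  0.1692 0.2758]
0.04 [0.4191 0.1606 0.04  ] [0.437  0.1618 0.04  ] width [ 0.0007 -0.0102  0.    ]
0.02 [0.4337 0.1616 0.02  ] [0.4546 0.163  0.02  ] width [ 0.0008 -0.012   0.    ]
0 [0.4483 0.1626 0.    ] [0.4723 0.1642 0.    ] width [ 0.0009 -0.0138  0.    ]
tray edge [0.4694 0.1072 0.024 ] [0.4628 0.2087 0.024 ]
tray edge [0.4694 0.1072 0.024 ] [0.4628 0.2087 0.024 ]
tcp px [311.9282 275.0543] [312.0431 289.1365] -7.083257243208634e-05
```

Run:
```python
from h import *
from workcell import ctrl
s0=pickle.load(open("scene0.pkl","rb"));s2=pickle.load(open("s2.pkl","rb"));t2=ctrl.get_image("top")
p=ctrl.read_state()["position"]
f=lambda im,x,y:cv2.resize(im[y:y+80,x:x+105],(400,300),interpolation=cv2.INTER_CUBIC)
S2=s2["image"].copy();u=proj(s2,p);print(u,proj(t2,p),proj(s2,p-.0187*RT(3.9,20)[:,2]))
t0=pickle.load(open("top0.pkl","rb"))
cv2.imwrite("pics/z.png",np.vstack([np.hstack([f(s0["image"],305,265),f(S2,305,265)]),np.hstack([f(t0["image"],300,195),f(t2["image"],300,195)])])[:,:,::-1])
```

```text
[334.04505357 328.62182274] [353.94266054 264.17606431] [332.73299939 325.63810945]
```

View pics/z.png

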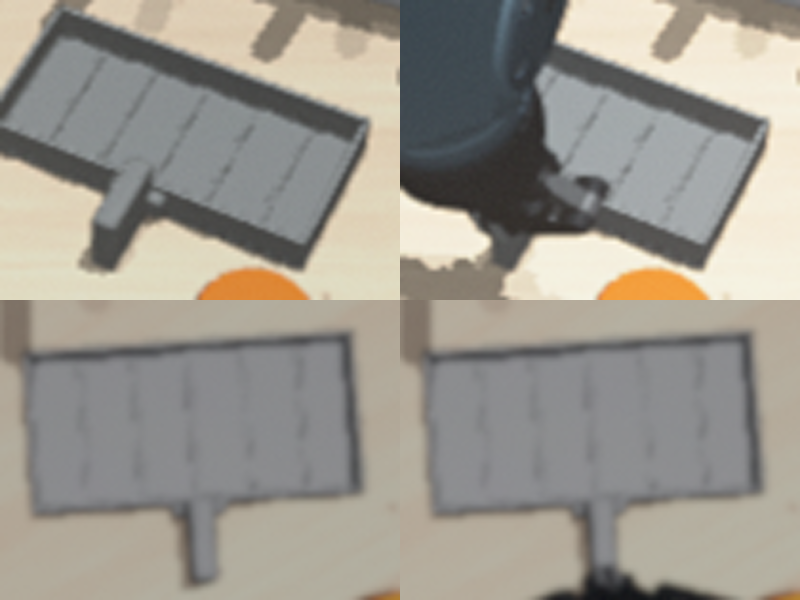

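Top row (scene before and after): tray unmoved. Bottom row (top view): the fin is still fully visible from above to v≈575, so the fingers shut in front of it, toward the robot. I check the reported TCP against the start picture.

Run:
```python
from h import *
from workcell import ctrl
t0=pickle.load(open("top0.pkl","rb"));w=pickle.load(open("w2.pkl","rb"))
R=Ro.from_quat([.2152,.97657,-.0008,-.0004]).as_matrix();p=np.array([.2413,.5212,.1967])
print("tcp px",proj(t0,p),"fing",[proj(t0,p+R@[0,y,-.02]) for y in(-.05,.05)])
print("base",proj(t0,[0,0,0]))
np.set_printoptions(precision=4,suppress=True)
for v in(262,266,269.7):print(onz(t0,352.6,v,.04))
# cup/tray consistency of wrist cam
print(ctrl.read_state()["q"])
t2=ctrl.get_image("top");pickle.dump(t2,open("t2.pkl","wb"))
dif=np.abs(t2["image"].astype(int)-t0["image"]).max(2)>40
print("fingers topmost rows near handle:",[(u,int(np.nonzero(dif[235:330,u])[0].min()+235) if dif[235:330,u].any() else None) for u in range(330,380,3)])
for v in range(258,284,2):print(v,t2["image"][v,336:374:3].mean(1).astype(int))
```

```text
tcp px [152.54987989 382.83790901] fing [array([175.52849289, 397.43960817]), array([122.86648714, 371.77838545])]
base [437.04354251 492.78530208]
[0.4588 0.1678 0.04  ]
[0.4507 0.1678 0.04  ]
[0.4433 0.1679 0.04  ]
[ 0.1084  0.0582  2.2469 -0.0274  0.4869 -1.5072]
fingers topmost rows near handle: [(330, 277), (333, 276), (336, 274), (339, 273), (342, 272), (345, 272), (348, 269), (351, 270), (354, 266), (357, 268), (360, 268), (363, 271), (366, 272), (369, 270), (372, 271), (375, 271), (378, 272)]
258 [170 168 169 163 102 124 138 152 171 172 173 172 172]
260 [169 169 169 162 108 123 138 153 172 172 172 173 173]
262 [169 169 169 164 113 122 139 154 173 172 173 173 173]
264 [168 169 171 168 118 116 131 151 172 173 173 173 172]
266 [170 171 171 170 122  90  84 130 165 172 173 172 172]
268 [171 171 170 170 103  72  64  89 107 170 171 167 172]
270 [171 169 164 159  72  52  60  64  54 149 155 118 137]
272 [166 138 104 105  60  27  35  37  26  73  98  36  47]
274 [118  54  35  40  33  25  21  24  23  26  32  23  32]
276 [38 29 34 32 22 23 18 21 23 23 24 22 39]
278 [34 37 38 29 18 21 19 24 27 27 28 24 26]
280 [47 36 22 21 19 24 29 38 42 42 40 33 25]
282 [50 28 17 18 21 35 44 51 57 62 59 53 42]
```

Emit:
arm_command:
  deltas:
    - {"gripper": 0.0,"dp": [0.001,0,0.002],"turn": [0,0,0]}
    - {"gripper": 0.0,"dp": [0.0015,0,0.004],"turn": [0,0,0]}
    - {"gripper": 0.0,"dp": [0.002,0,0.0055],"turn": [0,0,0]}
    - {"gripper": 0.0,"dp": [0.002,0,0.0055],"turn": [0,0,0]}

```text
time: 3.05
position: [0.4563, 0.1637, 0.0069]
tcp_rot: [0.174, -0.033, 0.984, 0.006]
wrist_force: [-19.5, -5.1, 36.2]
width: -0.0001
grip_force: 20.2
```

Emit:
arm_command:
  deltas:
    - {"gripper": 0.0,"dp": [-0.005,0,-0.014],"turn": [0,0,0]}
    - {"gripper": 0.0,"dp": [0.015,0,-0.021],"turn": [0,0,0]}
    - {"gripper": 0.0,"dp": [0.034,0,-0.028],"turn": [0,0,0]}
    - {"gripper": 0.0,"dp": [0.034,0,-0.028],"turn": [0,0,0]}

```text
time: 3.45
position: [0.4113, 0.1607, 0.0188]
tcp_rot: [0.172, -0.033, 0.984, 0.006]
wrist_force: [0.0, 1.0, -0.5]
width: -0.0004
grip_force: 0.0
```

Emit:
arm_command:
  deltas:
    - {"gripper": 0.0,"dp": [0.002,0,0.006],"turn": [0,0,0]}
    - {"gripper": 0.0,"dp": [0.003,0,0.008],"turn": [0,0,0]}
    - {"gripper": 0.0,"dp": [0.0035,0,0.01],"turn": [0,0,0]}
    - {"gripper": 0.0,"dp": [0.0035,0,0.01],"turn": [0,0,0]}

```text
time: 3.85
position: [0.4147, 0.1608, 0.009]
tcp_rot: [0.173, -0.033, 0.984, 0.006]
wrist_force: [0.1, -0.3, 0.8]
width: 0.0001
grip_force: 0.0
```

Run:
```python
from h import *
from workcell import ctrl
t0=pickle.load(open("top0.pkl","rb"));t3=ctrl.get_image("top");w=ctrl.get_image("wrist");pickle.dump(w,open("w3.pkl","wb"));pickle.dump(t3,open("t3.pkl","wb"))
s=ctrl.read_state();print(s["position"],s["wrist_force"],"pred",proj(t3,s["position"]))
dif=np.abs(t3["image"].astype(int)-t0["image"]).max(2)>40
print([(u,int(np.nonzero(dif[235:330,u])[0].min()+235) if dif[235:330,u].any() else None) for u in range(330,380,3)])
for v in range(262,300,2):print(v,t3["image"][v,336:374:3].mean(1).astype(int))
```

```text
[0.41473864 0.16082858 0.00928547] [0.55675288 0.53424188 0.37386651] pred [355.35037664 284.24425395]
[(330, 299), (333, 298), (336, 296), (339, 295), (342, 294), (345, 292), (348, 290), (351, 288), (354, 286), (357, 286), (360, 288), (363, 290), (366, 293), (369, 292), (372, 291), (375, 292), (378, 293)]
262 [168 167 167 162 111 120 137 152 171 170 171 171 171]
264 [166 168 168 166 117 118 137 152 170 171 172 171 171]
266 [168 169 169 169 123 113 136 145 172 171 171 170 170]
268 [169 169 169 168 123 100 123 144 171 170 170 171 172]
270 [169 169 170 170 128  97 124 161 170 171 171 172 172]
272 [169 170 171 169 154 152 166 170 170 172 172 171 171]
274 [170 171 171 171 171 171 170 170 172 172 170 169 169]
276 [171 170 172 172 171 171 171 173 172 171 169 170 170]
278 [170 171 172 171 171 171 172 171 170 170 170 171 170]
280 [170 172 171 171 171 172 172 171 170 170 170 170 170]
282 [172 170 171 171 172 171 171 170 170 170 170 169 171]
284 [171 170 171 172 171 169 165 165 169 169 170 170 170]
286 [171 171 171 171 170 160 125 122 158 169 170 169 167]
288 [171 171 170 170 157 121  83  79 108 156 169 165 162]
290 [171 170 169 163 126  48  78  69  58 126 161 147 143]
292 [170 168 156 117  94  30  47  56  35  77 133  93  81]
294 [164 142  90  57  69  21  22  32  21  30  64  37  28]
296 [125  66  27  32  31  20  26  22  23  23  23  24  30]
298 [49 27 32 39 23 18 23 25 22 20 22 22 34]
```

Emit:
arm_command:
  deltas:
    - {"gripper": 0.0,"dp": [0.001,0,0.003],"turn": [0,0,0]}
    - {"gripper": 0.0,"dp": [0.002,0,0.0055],"turn": [0,0,0]}
    - {"gripper": 0.0,"dp": [0.002,0,0.0055],"turn": [0,0,0]}

```text
time: 4.25
position: [0.4142, 0.1608, 0.0032]
tcp_rot: [0.173, -0.033, 0.984, 0.007]
wrist_force: [0.1, 0.5, 0.1]
width: -0.0003
grip_force: 0.0
```

Emit:
arm_command:
  deltas:
    - {"gripper": 0.0,"dp": [0.001,0,0.003],"turn": [0,0,0]}
    - {"gripper": 0.0,"dp": [0.002,0,0.0055],"turn": [0,0,0]}
    - {"gripper": 0.0,"dp": [0.003,0,0.008],"turn": [0,0,0]}
    - {"gripper": 0.0,"dp": [0.003,0,0.008],"turn": [0,0,0]}

```text
time: 4.65
position: [0.414, 0.1608, -0.0054]
tcp_rot: [0.173, -0.033, 0.984, 0.007]
wrist_force: [0.4, -0.4, 0.7]
width: 0.0001
grip_force: 0.0
```

Emit:
arm_command:
  deltas:
    - {"gripper": 0.0,"dp": [0.0015,0,0.004],"turn": [0,0,0]}
    - {"gripper": 0.0,"dp": [0.003,0,0.008],"turn": [0,0,0]}
    - {"gripper": 0.0,"dp": [0.0045,0,0.0125],"turn": [0,0,0]}
    - {"gripper": 0.0,"dp": [0.0045,0,0.0125],"turn": [0,0,0]}

```text
time: 5.05
position: [0.4138, 0.1608, -0.0191]
tcp_rot: [0.173, -0.033, 0.984, 0.006]
wrist_force: [-0.2, 0.6, 0.3]
width: 0.0001
grip_force: 0.0
```

Emit:
arm_command:
  deltas:
    - {"gripper": 0.0,"dp": [0.001,0,0.003],"turn": [0,0,0]}
    - {"gripper": 0.0,"dp": [0.0015,0,0.0045],"turn": [0,0,0]}
    - {"gripper": 0.0,"dp": [0.0015,0,0.0045],"turn": [0,0,0]}

```text
time: 5.35
position: [0.4145, 0.1609, -0.0232]
tcp_rot: [0.174, -0.033, 0.984, 0.007]
wrist_force: [-0.9, -0.3, 0.2]
width: -0.0001
grip_force: 0.0
```

Emit:
arm_command:
  deltas:
    - {"gripper": 0.0,"dp": [0.0005,0,0.002],"turn": [0,0,0]}
    - {"gripper": 0.0,"dp": [0.0015,0,0.004],"turn": [0,0,0]}
    - {"gripper": 0.0,"dp": [0.0015,0,0.004],"turn": [0,0,0]}

```text
time: 5.65
position: [0.4144, 0.1609, -0.0275]
tcp_rot: [0.174, -0.033, 0.984, 0.007]
wrist_force: [0.1, -0.9, 0.4]
width: -0.0
grip_force: 0.0
```

Emit:
arm_command:
  deltas:
    - {"gripper": 0.0,"dp": [0.0005,0,0.002],"turn": [0,0,0]}
    - {"gripper": 0.0,"dp": [0.0015,0,0.004],"turn": [0,0,0]}
    - {"gripper": 0.0,"dp": [0.0015,0,0.004],"turn": [0,0,0]}

```text
time: 5.95
position: [0.4154, 0.1611, -0.0299]
tcp_rot: [0.175, -0.034, 0.984, 0.006]
wrist_force: [-21.4, -6.3, 45.7]
width: -0.0001
grip_force: 22.8
```

Run:
```python
from h import *
w2=pickle.load(open("w2.pkl","rb"))["image"];w3=pickle.load(open("w3.pkl","rb"))["image"]
for v in range(240,330,6):print(v,w2[v,280:346:5].mean(1).astype(int),w3[v,280:346:5].mean(1).astype(int))
```

```text
240 [170 171 173 170 173 108 107 107 106 107 114 121 105 106] [160 160 161 162 134 107 105 102 102 101 103 105 102 101]
246 [174 174 175 176 174 118 108 107 106 107 119 128 162 180] [162 165 164 166 134 101 102 102  99 102 112 117 102 114]
252 [174 176 176 173  77  76  77  77  75 107 127 134 185 191] [167 168 166 166 165 163 140 103 103 105 103 122 179 185]
258 [197 193 191 155  77  77  76  75  74 120 128 181 189 188] [169 163 165 163 166 165 163 164 165 167 180 181 184 183]
264 [193 192 191 153  79  78  76  77  74 114 128 188 192 190] [184 183 184 168 166 165 165 164 183 182 182 186 184 185]
270 [193 195 191 150  77  75  77  77  77 109 128 191 190 191] [183 187 184 184 187 183 183 183 183 184 185 184 188 188]
276 [193 193 185 146  75  74  76  78  75 108 128 186 186 187] [188 184 186 184 185 185 185 184 185 187 187 185 186 187]
282 [189 192 193 128  75  76  79  77  72 100 141 187 187 188] [185 185 186 183 183 187 187 188 184 186 184 185 187 185]
288 [192 189 189 113  79  81  60  63  80  79 140 188 188 186] [187 187 186 121  82  82  62  67  82  82 184 185 184 186]
294 [189 187 185  97  79  79  58  61  81  78 117 183 184 186] [187 188 186 102  82  79  60  66  76  81 170 187 187 188]
300 [ 72  56  55  79  78  75  55  57  80  75  62  57  56 136] [ 74  61  61  80  79  80  56  64  81  81  65  58  61 134]
306 [54 56 57 74 76 77 50 58 78 79 66 55 55 51] [56 63 60 79 77 76 58 63 76 74 71 60 61 63]
312 [54 51 54 78 72 72 48 55 74 75 72 54 53 55] [63 63 62 77 78 79 57 58 77 75 74 58 58 59]
318 [49 48 53 72 77 70 46 50 74 76 70 47 47 49] [59 54 60 74 78 72 55 54 76 75 74 53 57 57]
324 [52 42 48 58 86 83 39 52 89 70 49 44 48 48] [58 52 56 61 85 85 49 55 88 73 56 51 52 52]
```

Emit:
arm_command:
  deltas:
    - {"gripper": 0.0,"dp": [-0.005,0,-0.014],"turn": [0,0,0]}
    - {"gripper": 0.02,"dp": [-0.017,0,-0.047],"turn": [0,0,0]}
    - {"gripper": 0.05,"dp": [-0.026,0,-0.07],"turn": [0,0,0]}
    - {"gripper": 0.05,"dp": [-0.026,0,-0.07],"turn": [0,0,0]}

```text
time: 6.35
position: [0.4184, 0.1614, 0.047]
tcp_rot: [0.178, -0.033, 0.983, 0.007]
wrist_force: [0.3, 0.2, -0.1]
width: 0.0432
grip_force: 0.0
```

Finding: shut fingertips touch the table at a reported z of -0.029. The true tips lie about 33 mm behind the reported TCP along the tool axis. I correct for that.

```bash
sed -i 's/\.0187\*R\[:,2\],R/OFF*R[:,2],R/; s/^RO=/OFF=.0187+.033\nRO=/' h.py
cat >> h.py <<'E'
def now():
    from workcell import ctrl
    s=ctrl.read_state();q=s["tcp_rot"];print(s["time"],s["position"],s["width"],s["wrist_force"]);return s["position"],Ro.from_quat(np.r_[q[1:],q[0]]).as_matrix()
E
python3 - <<'E'
from h import *
p,R=now()
plan(p,R,[("above",[.4562,.167,.075],3.9,20,False),("down",[.4562,.167,.027],3.9,20,True),("push",rk(-.1375,0,.027),PSI,20,True),("ret",rk(-.20,0,.15),PSI,20,True)])
E
```

```text
6.35 [0.41835149 0.16135679 0.04703254] 0.04324516327282597 [ 0.3389271   0.24259041 -0.08611116]
above dp [-0.0451  0.003   0.0389] turn [ 0.09  0.49 -0.06]
down dp [-0.0283  0.003   0.0838] turn [ 0.09  0.49 -0.06]
push dp [-0.0794  0.002   0.0289] turn [-1.95 -0.   -5.36]
ret dp [ 0.0167 -0.     -0.137 ] turn [0. 0. 0.]
```

Emit:
arm_command:
  deltas:
    - {"gripper": 0.05,"dp": [-0.02,0.003,0.017],"turn": [0,0,0]}
    - {"gripper": 0.05,"dp": [-0.045,0.003,0.039],"turn": [0,0.5,0]}
    - {"gripper": 0.05,"dp": [-0.036,0.003,0.062],"turn": [0,0.5,0]}
    - {"gripper": 0.05,"dp": [-0.028,0.003,0.083],"turn": [0,0.5,0]}
    - {"gripper": 0.05,"dp": [-0.028,0.003,0.083],"turn": [0,0.5,0]}
    - {"gripper": 0.0,"dp": [-0.028,0.003,0.083],"turn": [0,0.5,0]}
    - {"gripper": 0.0,"dp": [-0.028,0.003,0.083],"turn": [0,0.5,0]}
    - {"gripper": 0.0,"dp": [-0.028,0.003,0.083],"turn": [0,0.5,0]}
    - {"gripper": 0.0,"dp": [-0.028,0.003,0.083],"turn": [0,0.5,0]}
  grip_force: 40

```text
time: 7.25
position: [0.4704, 0.1678, -0.024]
tcp_rot: [0.171, -0.033, 0.985, 0.006]
wrist_force: [-1.3, -0.5, 3.3]
width: 0.0134
grip_force: 39.7
```

Emit:
arm_command:
  deltas:
    - {"gripper": 0.0,"dp": [-0.013,0,0.004],"turn": [-0.3,0,-0.9]}
    - {"gripper": 0.0,"dp": [-0.026,0.001,0.009],"turn": [-0.6,0,-1.8]}
    - {"gripper": 0.0,"dp": [-0.039,0.001,0.014],"turn": [-1,0,-2.7]}
    - {"gripper": 0.0,"dp": [-0.052,0.002,0.018],"turn": [-1.3,0,-3.6]}
    - {"gripper": 0.0,"dp": [-0.065,0.002,0.023],"turn": [-1.6,0,-4.5]}
    - {"gripper": 0.0,"dp": [-0.079,0.002,0.028],"turn": [-1.9,0,-5.4]}
    - {"gripper": 0.0,"dp": [-0.079,0.002,0.028],"turn": [-1.9,0,-5.4]}
    - {"gripper": 0.0,"dp": [-0.079,0.002,0.028],"turn": [-1.9,0,-5.4]}

```text
time: 8.05
position: [0.5538, 0.1752, -0.0244]
tcp_rot: [0.17, -0.082, 0.982, 0.015]
wrist_force: [2.6, -0.6, 1.3]
width: 0.0135
grip_force: 40.1
```

Run:
```python
from h import *
from workcell import ctrl
p,R=now();print(pose(rk(-.1375,0,.027),PSI,20)[0])
t=ctrl.get_image("top");pickle.dump(t,open("t4.pkl","wb"));s=ctrl.get_image("scene");pickle.dump(s,open("s4.pkl","wb"))
# predicted tray corners at home (rim) in both, with local brightness profile along tray -x direction
for y in(-.06,.06):
    prof=[]
    for x in np.arange(-.125,-.03,.004):
        u,v=proj(t,rk(x,y,.024)); prof.append(int(t["image"][int(round(v)),int(round(u))].mean()))
    print("x -125..",y,prof)
for x in(-.09,-.07):
    print("y -110..",[int(t["image"][tuple(np.round(proj(t,rk(x,y,.024))).astype(int)[::-1])].mean()) for y in np.arange(-.11,.111,.005)])
```

```text
8.05 [ 0.55376192  0.1752065  -0.02436054] 0.0134948699808531 [ 2.55384459 -0.61097973  1.3006505 ]
[ 0.55796036  0.17591818 -0.02158211]
x -125.. -0.06 [172, 171, 171, 148, 93, 132, 140, 144, 141, 142, 144, 142, 142, 143, 141, 141, 142, 134, 127, 126, 125, 124, 104, 82]
x -125.. 0.06 [174, 174, 173, 167, 110, 126, 142, 141, 143, 143, 140, 142, 143, 141, 143, 142, 140, 133, 137, 135, 116, 124, 133, 104]
y -110.. [174, 174, 175, 176, 169, 125, 95, 143, 144, 144, 142, 131, 144, 144, 145, 144, 141, 139, 145, 144, 144, 145, 139, 139, 144, 144, 144, 144, 143, 145, 143, 144, 143, 144, 143, 135, 143, 143, 103, 89, 80, 127, 167, 174, 173]
y -110.. [173, 168, 172, 171, 172, 111, 93, 137, 143, 143, 142, 134, 141, 143, 143, 142, 102, 86, 97, 136, 143, 144, 142, 139, 143, 144, 143, 144, 140, 121, 126, 126, 138, 143, 141, 141, 142, 123, 92, 89, 110, 127, 172, 159, 166]
```

Tray front edge is at rack x≈-110 mm with sides at -87 and +92, so its origin is near (-65, +2) mm. I nudge it 4 mm further and release.

Emit:
arm_command:
  deltas:
    - {"gripper": 0.0,"dp": [-0.004,0,0.001],"turn": [0,0,0]}
    - {"gripper": 0.0,"dp": [-0.004,0,0.001],"turn": [0,0,0]}
    - {"gripper": 0.05,"dp": [-0.004,0,0.001],"turn": [0,0,0]}
    - {"gripper": 0.05,"dp": [-0.004,0,0.001],"turn": [0,0,0]}
    - {"gripper": 0.05,"dp": [-0.004,0,0.001],"turn": [0,0,0]}
    - {"gripper": 0.05,"dp": [0,0,-0.04],"turn": [0,0,0]}
    - {"gripper": 0.085,"dp": [0.01,0,-0.09],"turn": [0,0,0]}
    - {"gripper": 0.085,"dp": [0.017,0,-0.137],"turn": [0,0,0]}
    - {"gripper": 0.085,"dp": [0.017,0,-0.187],"turn": [0,0,0]}
    - {"gripper": 0.085,"dp": [0.017,0,-0.237],"turn": [0,0,0]}

```text
time: 9.15
position: [0.4574, 0.159, 0.1937]
tcp_rot: [0.169, -0.082, 0.982, 0.015]
wrist_force: [1.3, -0.0, 1.0]
width: 0.0852
grip_force: 0.0
```

Run:
```python
from h import *
p,R=now()
# above tall cup vertical; grasp point 30mm below top when down
plan(p,R,[("above",[.5195,.3960,.20],PSI,0,True),("down",[.5195,.3960,.085],PSI,0,True)])
```

```text
9.15 [0.45735182 0.15903707 0.1936979 ] 0.08523443650399186 [ 1.27229635 -0.0465957   0.97409281]
above dp [-0.0797  0.2233  0.0767] turn [ 0.07 19.51 -0.03]
down dp [0.    0.    0.115] turn [0. 0. 0.]
```

Emit:
arm_command:
  deltas:
    - {"gripper": 0.085,"dp": [0,0.05,0],"turn": [0,4,0]}
    - {"gripper": 0.085,"dp": [-0.02,0.1,0.01],"turn": [0,8,0]}
    - {"gripper": 0.085,"dp": [-0.05,0.145,0.02],"turn": [0,15,0]}
    - {"gripper": 0.085,"dp": [-0.08,0.19,0.04],"turn": [0,19.5,0]}
    - {"gripper": 0.085,"dp": [-0.08,0.223,0.077],"turn": [0,19.5,0]}
    - {"gripper": 0.085,"dp": [-0.08,0.223,0.077],"turn": [0,19.5,0]}
    - {"gripper": 0.085,"dp": [-0.08,0.223,0.077],"turn": [0,19.5,0]}
    - {"gripper": 0.085,"dp": [-0.08,0.223,0.077],"turn": [0,19.5,0]}

```text
time: 9.95
position: [0.5211, 0.3952, 0.1471]
tcp_rot: [0.0, -0.084, 0.996, 0.0]
wrist_force: [0.3, -0.2, 0.1]
width: 0.0851
grip_force: 0.0
```

Run:
```python
from h import *
from workcell import ctrl
p,R=now();d=ctrl.get_image("wrist");pickle.dump(d,open("w5.pkl","wb"));t=ctrl.get_image("top");pickle.dump(t,open("t5.pkl","wb"))
print("cam",ray(d,320,240,1)[0], "cam in tool",R.T@(ray(d,320,240,1)[0]-p),"axis",R.T@ray(d,d["cx"],d["cy"],1)[1])
im=d["image"].astype(int);m=((im.min(2)>110)&(im.max(2)-im.min(2)<25)).astype(np.uint8)
n,l,st,c=cv2.connectedComponentsWithStats(m)
for i in range(1,n):
    if st[i,4]>300:
        e=cv2.fitEllipse(max(cv2.findContours((l==i).astype(np.uint8),0,1)[0],key=len));print(st[i],c[i],e)
```

```text
9.95 [0.52110085 0.39515575 0.14708181] 0.08511811028081395 [ 0.3074671  -0.15656692  0.07666286]
cam [0.4572917  0.38372728 0.32347611] cam in tool [ 0.06477675 -0.00056461 -0.17641094] axis [-2.60134149e-01  1.39733869e-04  9.65572475e-01]
[528  54  97  31 864] [574.69444444  68.08564815] ((566.6304931640625, 70.03975677490234), (9.603402137756348, 144.8250732421875), 76.66219329833984)
[ 38  75  79  50 413] [75.84987893 99.28571429] ((76.1429443359375, 98.8192367553711), (7.533511638641357, 87.6009521484375), 57.791996002197266)
[ 75  74  66  44 323] [103.51393189  96.33436533] ((103.85242462158203, 95.83091735839844), (7.7884321212768555, 71.83638000488281), 58.39067077636719)
[  0 105  48  39 382] [ 17.5026178  122.40575916] ((18.760128021240234, 121.01145935058594), (12.279402732849121, 61.684696197509766), 52.037960052490234)
[480 130 117  48 960] [536.19479167 154.36979167] ((531.3353881835938, 156.13795471191406), (7.782087326049805, 166.3638458251953), 69.9963607788086)
[ 497  149   96   47 1086] [549.87200737 173.22467772] ((550.7427978515625, 173.0756072998047), (22.88267
[... 725 characters left out ...]
55712890625, 321.5813903808594), (19.746837615966797, 57.284305572509766), 46.443214416503906)
[ 19 343  40  32 771] [ 35.83657588 358.71465629] ((35.95216369628906, 358.251953125), (28.515623092651367, 37.187618255615234), 85.05181121826172)
[264 377  40  22 516] [281.38372093 386.73449612] ((282.0745544433594, 387.35992431640625), (19.780122756958008, 38.77024459838867), 101.73640441894531)
[  0 379  20  46 403] [  5.5707196  402.55831266] ((6.304842472076416, 401.1417541503906), (18.51322364807129, 41.90073776245117), 1.5604312419891357)
[ 100  412   52   46 1586] [125.42433796 436.32156368] ((125.188232421875, 436.2424011230469), (45.23664474487305, 47.86574172973633), 104.3204116821289)
```

Run:
```python
from h import *
d=pickle.load(open("w5.pkl","rb"));g=d["image"].mean(2).astype(int)
def pf(d,P):
    R=cv2.Rodrigues(np.array(d["rvec"],float))[0];c=R@P+np.array(d["tvec"]).ravel();th=np.arctan2(np.hypot(*c[:2]),c[2]);return np.array([d["cx"],d["cy"]])+d["fx"]*th*c[:2]/np.hypot(*c[:2])
for z in(.115,.085):
  print(z,[pf(d,np.array([.5195+a,.396+b,z])).round(0) for a,b in((0,0),(-.0285,0),(.0285,0),(0,.0285),(0,-.0285))])
for v in range(200,380,6):print(v,*(f"{x:3d}" for x in g[v,220:400:6]))
```

```text
0.115 [array([314., 255.]), array([323., 207.]), array([306., 298.]), array([361., 262.]), array([266., 247.])]
0.085 [array([314., 241.]), array([321., 199.]), array([307., 281.]), array([356., 248.]), array([271., 234.])]
200 175 175 174 170 161 158 159 159 157 100 100  92  72  72  74  73  74  73  70  70  98 114 112 112 113 114 117 118 118 120
206 169 161 159 160 160 159 155 157 154  97  97  72  76  75  75  74  74  70  70  73  69 114 112 114 117 117 118 117 117 116
212 154 158 158 156 156 156 156 156 156 100  91  75  73  75  80  80  80  82  74  68  70 101 113 117 117 115 117 116 118 117
218 157 156 156 157 161 157 157 160 156 155  93  75  84  93  93  94  94  95  91  82  74  69  96  99  95  99 115 116 112 114
224 158 155 140 158 159 157 159 158 155 155  76  89  97  92  92  92  94  95  94  96  90  79  88  95  98 102 118 116 119 118
230 157 158 157 157 158 159 154 153 156 129  91  95  96  95  96  95  95  93  92  93  93  94  78  96  97  98 116 117 118 119
236 157 160 159 158 157 158 157 158 157  87  98  99  98 100  98  95  94  96  95  93  93  94  87  93  95 108 122 150 171 178
242 159 
[... 2143 characters left out ...]
  92  91  93 115 120 129 176 176 177 174 179 178 175 179 175 175 176 176 175 133
350 118 120 175 176 173 175 173 174 163  93  93  95  94  92 118 123 177 178 177 176 177 176 174 173 175 175 174 172 172 170
356 115 118 174 172 173 175 173 175 153  90  94  95  89  84 110 124 173 176 174 175 175 175 177 174 176 174 174 170 170 168
362 123 169 171 174 173 173 173 178 150  87  90  90  85  89 126 173 173 174 172 174 178 176 174 172 169 169 171 168 169 171
368 158 174 170 172 174 176 173 175 120  89  65  70  69  82 153 172 173 176 177 172 173 173 169 169 171 171 177 171 173 170
374 174 170 172 172 175 173 170 172  96  85  89  89  86  66 149 173 174 170 168 172 168 173 171 172 171 173 172 169 172 165
```

Cup-top disc in the wrist image spans u 268–360 and v 214–298. Its centre (314,256) matches the predicted (314,255), so lateral alignment is good. I test the finger length at zero tilt with a trial close at an in-between height.

Emit:
arm_command:
  deltas:
    - {"gripper": 0.085,"dp": [0,0,0.03],"turn": [0,0,0]}
    - {"gripper": 0.085,"dp": [0,0,0.058],"turn": [0,0,0]}
    - {"gripper": 0.085,"dp": [0,0,0.058],"turn": [0,0,0]}
    - {"gripper": 0.045,"dp": [0,0,0.058],"turn": [0,0,0]}
    - {"gripper": 0.045,"dp": [0,0,0.058],"turn": [0,0,0]}
    - {"gripper": 0.045,"dp": [0,0,0.058],"turn": [0,0,0]}
    - {"gripper": 0.045,"dp": [0,0,0.058],"turn": [0,0,0]}
  grip_force: 25

```text
time: 10.75
position: [0.5225, 0.3964, 0.0906]
tcp_rot: [0.002, -0.083, 0.997, 0.001]
wrist_force: [0.4, 0.3, -0.7]
width: 0.045
grip_force: 0.0
```

Emit:
arm_command:
  deltas:
    - {"gripper": 0.085,"dp": [0.002,0,0],"turn": [0,0,0]}
    - {"gripper": 0.085,"dp": [0.002,0,0],"turn": [0,0,0]}
    - {"gripper": 0.085,"dp": [0.002,0,0],"turn": [0,0,0]}
    - {"gripper": 0.085,"dp": [0.002,0,0.02],"turn": [0,0,0]}
    - {"gripper": 0.085,"dp": [0.002,0,0.04],"turn": [0,0,0]}
    - {"gripper": 0.085,"dp": [0.002,0,0.056],"turn": [0,0,0]}
    - {"gripper": 0.085,"dp": [0.002,0,0.056],"turn": [0,0,0]}
  grip_force: 40

```text
time: 11.45
position: [0.5176, 0.3946, 0.0299]
tcp_rot: [-0.002, -0.083, 0.997, -0.0]
wrist_force: [-1.0, -0.3, -0.5]
width: 0.0849
grip_force: 0.0
```

Emit:
arm_command:
  deltas:
    - {"gripper": 0.04,"dp": [0,0,0],"turn": [0,0,0]}
    - {"gripper": 0.04,"dp": [0,0,0],"turn": [0,0,0]}
    - {"gripper": 0.04,"dp": [0,0,0],"turn": [0,0,0]}
    - {"gripper": 0.04,"dp": [0,0,0],"turn": [0,0,0]}
    - {"gripper": 0.04,"dp": [0,0,0],"turn": [0,0,0]}

```text
time: 11.95
position: [0.5208, 0.3963, 0.0344]
tcp_rot: [0.002, -0.084, 0.997, 0.001]
wrist_force: [0.5, 1.1, 5.6]
width: 0.057
grip_force: 43.2
```

```bash
cat >> h.py <<'E'
def peg(y,h): # point at h along the peg axis, world
    return rk(-np.sin(np.radians(40))*h,y,.115+np.cos(np.radians(40))*h)
E
python3 - <<'E'
import h; from h import *
h.OFF=-.034
p,R=now()
plan(p,R,[("lift",[.5195,.396,.15],PSI,0,True),("tilt",[.5195,.396,.27],PSI,40,True),("appr",peg(.055,.18),PSI,40,True),("on",peg(.055,.016),PSI,40,True)])
E
```

```text
11.95 [0.52076801 0.39634327 0.03443577] 0.05700017313247504 [0.50616844 1.06513915 5.58976947]
lift dp [ 0.0008  0.0002 -0.1496] turn [ 0.11  0.2  -0.02]
tilt dp [ 0.0219  0.     -0.112 ] turn [ -0. -40.   0.]
appr dp [ 0.0069 -0.1684  0.0165] turn [0. 0. 0.]
on dp [-0.     0.     0.164] turn [0. 0. 0.]
```

Emit:
arm_command:
  deltas:
    - {"gripper": 0.04,"dp": [0.001,0,-0.02],"turn": [0,0,0]}
    - {"gripper": 0.04,"dp": [0.001,0,-0.05],"turn": [0,0,0]}
    - {"gripper": 0.04,"dp": [0.001,0,-0.085],"turn": [0,0,0]}
    - {"gripper": 0.04,"dp": [0.001,0,-0.12],"turn": [0,0,0]}
    - {"gripper": 0.04,"dp": [0.001,0,-0.15],"turn": [0,0.2,0]}
    - {"gripper": 0.04,"dp": [0.001,0,-0.15],"turn": [0,0.2,0]}
    - {"gripper": 0.04,"dp": [0.001,0,-0.15],"turn": [0,0.2,0]}

```text
time: 12.65
position: [0.5186, 0.3953, 0.1829]
tcp_rot: [-0.001, -0.083, 0.997, 0.0]
wrist_force: [-0.4, -0.0, -1.8]
width: 0.0568
grip_force: 43.1
```

Emit:
arm_command:
  deltas:
    - {"gripper": 0.04,"dp": [0.003,0,-0.02],"turn": [0,-5,0]}
    - {"gripper": 0.04,"dp": [0.006,0,-0.04],"turn": [0,-11,0]}
    - {"gripper": 0.04,"dp": [0.01,0,-0.06],"turn": [0,-18,0]}
    - {"gripper": 0.04,"dp": [0.014,0,-0.08],"turn": [0,-25,0]}
    - {"gripper": 0.04,"dp": [0.018,0,-0.1],"turn": [0,-32,0]}
    - {"gripper": 0.04,"dp": [0.022,0,-0.112],"turn": [0,-38,0]}
    - {"gripper": 0.04,"dp": [0.022,0,-0.112],"turn": [0,-40,0]}
    - {"gripper": 0.04,"dp": [0.022,0,-0.112],"turn": [0,-40,0]}
    - {"gripper": 0.04,"dp": [0.022,0,-0.112],"turn": [0,-40,0]}

```text
time: 13.55
position: [0.4965, 0.3912, 0.2928]
tcp_rot: [0.338, -0.079, 0.937, 0.028]
wrist_force: [0.3, -0.9, -0.2]
width: 0.0577
grip_force: 43.2
```

Run:
```python
import h; from h import *
h.OFF=-.034
p,R=now();print("tilt",np.degrees(np.arccos(-R[2,2])))
plan(p,R,[("appr",peg(.055,.18),PSI,40,True),("on",peg(.055,.016),PSI,40,True)])
```

```text
13.55 [0.49651361 0.39120263 0.29277618] 0.05765639659172684 [ 0.34986745 -0.94986752 -0.15899554]
tilt 39.628560285859876
appr dp [ 0.0035 -0.1675  0.0151] turn [-0.02 -0.37  0.01]
on dp [-0.     0.     0.164] turn [0. 0. 0.]
```

Emit:
arm_command:
  deltas:
    - {"gripper": 0.04,"dp": [0,-0.03,0],"turn": [0,0,0]}
    - {"gripper": 0.04,"dp": [0,-0.07,0],"turn": [0,0,0]}
    - {"gripper": 0.04,"dp": [0,-0.11,0],"turn": [0,0,0]}
    - {"gripper": 0.04,"dp": [0.002,-0.145,0.005],"turn": [0,-0.4,0]}
    - {"gripper": 0.04,"dp": [0.0035,-0.1675,0.015],"turn": [0,-0.4,0]}
    - {"gripper": 0.04,"dp": [0.0035,-0.1675,0.015],"turn": [0,-0.4,0]}
    - {"gripper": 0.04,"dp": [0.0035,-0.1675,0.015],"turn": [0,-0.4,0]}

```text
time: 14.25
position: [0.5325, 0.2267, 0.2806]
tcp_rot: [0.342, -0.077, 0.936, 0.029]
wrist_force: [0.2, 1.2, -0.6]
width: 0.0572
grip_force: 43.5
```

Run:
```python
import h; from h import *
from workcell import ctrl
h.OFF=-.034
p,R=now()
t=ctrl.get_image("top");s=ctrl.get_image("scene");pickle.dump((t,s),open("ts6.pkl","wb"))
plan(p,R,[("appr",peg(.055,.18),PSI,40,False),("on",peg(.055,.016),PSI,40,False)])
a=cv2.resize(s["image"][100:300,220:487],(400,300),interpolation=cv2.INTER_CUBIC);b=cv2.resize(t["image"][60:260,220:487],(400,300),interpolation=cv2.INTER_CUBIC)
M=p+.034*R[:,2];top=M-.115*R[:,2]
for nm,P in(("mouth",M),("cuptop",top),("tip",peg(.055,.124))):print(nm,proj(s,P),proj(t,P))
cv2.imwrite("pics/a.png",np.hstack([a,b])[:,:,::-1])
```

```text
14.25 [0.53253999 0.22666937 0.28061387] 0.05715715607304332 [ 0.244138    1.22642018 -0.58552374]
appr dp [0.002  0.0007 0.0005] turn [-0.04  0.16 -0.18]
on dp [0.0024 0.0008 0.1645] turn [-0.04  0.16 -0.18]
mouth [330.5294 190.7925] [321.314  197.4279]
cuptop [314.8633 177.4036] [329.3609 235.611 ]
tip [336.3111 197.4049] [317.6304 182.4212]
```

View pics/a.png

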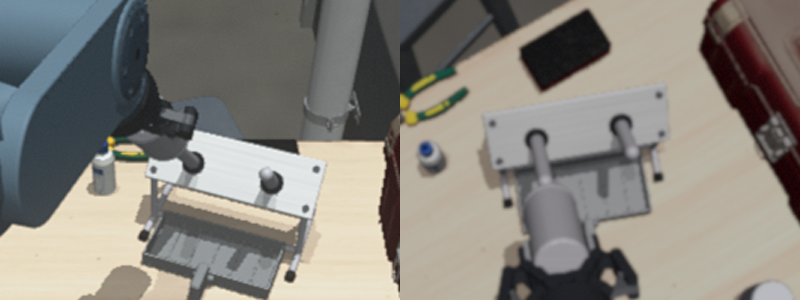

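Scene (left): tray home under the pegs, cup at the long peg. Top (right): the cup axis runs through its mouth at panel (552,188) in line with the peg at (543,180). Aligned, so I slide it on.

Emit:
arm_command:
  deltas:
    - {"gripper": 0.04,"dp": [0.002,0.001,0.015],"turn": [0,0,0]}
    - {"gripper": 0.04,"dp": [0.002,0.001,0.03],"turn": [0,0,0]}
    - {"gripper": 0.04,"dp": [0.002,0.001,0.045],"turn": [0,0,0]}
    - {"gripper": 0.04,"dp": [0.002,0.001,0.06],"turn": [0,0,0]}
    - {"gripper": 0.04,"dp": [0.002,0.001,0.075],"turn": [0,0,0]}
    - {"gripper": 0.04,"dp": [0.002,0.001,0.085],"turn": [0,0,0]}
    - {"gripper": 0.04,"dp": [0.002,0.001,0.085],"turn": [0,0,0]}

```text
time: 15.05
position: [0.5841, 0.2385, 0.2134]
tcp_rot: [0.342, -0.079, 0.936, 0.029]
wrist_force: [-0.2, -0.6, -1.0]
width: 0.057
grip_force: 43.4
```

Emit:
arm_command:
  deltas:
    - {"gripper": 0.04,"dp": [0,0,0.015],"turn": [0,0,0]}
    - {"gripper": 0.04,"dp": [0,0,0.03],"turn": [0,0,0]}
    - {"gripper": 0.04,"dp": [0,0,0.045],"turn": [0,0,0]}
    - {"gripper": 0.04,"dp": [0,0,0.057],"turn": [0,0,0]}
    - {"gripper": 0.04,"dp": [0,0,0.065],"turn": [0,0,0]}
    - {"gripper": 0.04,"dp": [0,0,0.065],"turn": [0,0,0]}

```text
time: 15.65
position: [0.6257, 0.2449, 0.1648]
tcp_rot: [0.342, -0.078, 0.936, 0.029]
wrist_force: [-1.1, 0.2, -0.8]
width: 0.0571
grip_force: 43.4
```

Run:
```python
import h; from h import *
h.OFF=-.034
p,R=now()
plan(p,R,[("on",peg(.055,.014),PSI,40,False)])
```

```text
15.65 [0.62572473 0.24492399 0.16479718] 0.057126422214292226 [-1.09689166  0.23405772 -0.7805425 ]
on dp [ 0.0003 -0.0018  0.0168] turn [ 0.05  0.19 -0.04]
```

Free so far, with 17 mm left. I advance slowly and watch for contact.

Emit:
arm_command:
  deltas:
    - {"gripper": 0.04,"dp": [0,-0.001,0.005],"turn": [0,0,0]}
    - {"gripper": 0.04,"dp": [0,-0.001,0.01],"turn": [0,0,0]}
    - {"gripper": 0.04,"dp": [0,-0.001,0.013],"turn": [0,0,0]}
    - {"gripper": 0.04,"dp": [0,-0.001,0.013],"turn": [0,0,0]}

```text
time: 16.05
position: [0.6343, 0.245, 0.1551]
tcp_rot: [0.343, -0.078, 0.936, 0.029]
wrist_force: [0.5, -0.9, -0.8]
width: 0.0573
grip_force: 43.5
```

Emit:
arm_command:
  deltas:
    - {"gripper": 0.04,"dp": [0,0,0.002],"turn": [0,0,0]}
    - {"gripper": 0.04,"dp": [0,0,0.003],"turn": [0,0,0]}
    - {"gripper": 0.04,"dp": [0,0,0.003],"turn": [0,0,0]}

```text
time: 16.35
position: [0.6362, 0.2454, 0.153]
tcp_rot: [0.343, -0.078, 0.936, 0.029]
wrist_force: [0.3, 0.8, -0.5]
width: 0.057
grip_force: 43.5
```

Emit:
arm_command:
  deltas:
    - {"gripper": 0.04,"dp": [0,0,0.002],"turn": [0,0,0]}
    - {"gripper": 0.04,"dp": [0,0,0.003],"turn": [0,0,0]}
    - {"gripper": 0.04,"dp": [0,0,0.003],"turn": [0,0,0]}

```text
time: 16.65
position: [0.6376, 0.2457, 0.1519]
tcp_rot: [0.343, -0.078, 0.936, 0.029]
wrist_force: [-19.3, -5.5, 14.6]
width: 0.0568
grip_force: 45.5
```

Emit:
arm_command:
  deltas:
    - {"gripper": 0.04,"dp": [0,0,0.001],"turn": [0,0,0]}
    - {"gripper": 0.04,"dp": [0,0,0.002],"turn": [0,0,0]}
    - {"gripper": 0.04,"dp": [0,0,0.002],"turn": [0,0,0]}

```text
time: 16.95
position: [0.6379, 0.2459, 0.1515]
tcp_rot: [0.343, -0.079, 0.936, 0.029]
wrist_force: [-40.8, -14.8, 33.4]
width: 0.0574
grip_force: 47.8
```

Emit:
arm_command:
  deltas:
    - {"gripper": 0.04,"dp": [0,0,-0.003],"turn": [0,0,0]}
    - {"gripper": 0.04,"dp": [0,0,-0.003],"turn": [0,0,0]}
    - {"gripper": 0.065,"dp": [0,0,-0.003],"turn": [0,0,0]}
    - {"gripper": 0.085,"dp": [0,0,-0.003],"turn": [0,0,0]}
    - {"gripper": 0.085,"dp": [0,0,-0.003],"turn": [0,0,0]}
    - {"gripper": 0.085,"dp": [0,0,-0.003],"turn": [0,0,0]}
    - {"gripper": 0.085,"dp": [0,0,-0.02],"turn": [0,0,0]}
    - {"gripper": 0.085,"dp": [0,0,-0.05],"turn": [0,0,0]}
    - {"gripper": 0.085,"dp": [0,0,-0.09],"turn": [0,0,0]}
    - {"gripper": 0.085,"dp": [0,0,-0.13],"turn": [0,0,0]}

```text
time: 17.95
position: [0.5555, 0.2315, 0.2486]
tcp_rot: [0.342, -0.078, 0.936, 0.029]
wrist_force: [1.0, 0.2, 1.2]
width: 0.0851
grip_force: 0.0
```

Emit:
arm_command:
  deltas:
    - {"gripper": 0.085,"dp": [0,0,-0.04],"turn": [0,0,0]}
    - {"gripper": 0.085,"dp": [0,0,-0.06],"turn": [0,0,0]}
    - {"gripper": 0.085,"dp": [0,0,-0.06],"turn": [0,0,0]}

```text
time: 18.25
position: [0.5188, 0.2258, 0.2984]
tcp_rot: [0.346, -0.078, 0.934, 0.03]
wrist_force: [1.3, 0.3, 0.0]
width: 0.085
grip_force: 0.0
```

Run:
```python
import h; from h import *
from workcell import ctrl
p,R=now()
t=ctrl.get_image("top");s=ctrl.get_image("scene");t0=pickle.load(open("top0.pkl","rb"))
pickle.dump((t,s),open("ts7.pkl","wb"))
# cup top expected
P=peg(.055,.129);print("cup top expect",proj(t,P),proj(s,P))
def blob(d,P,r=18):
    u,v=np.round(proj(d,P)).astype(int);print(u,v);g=d["image"].mean(2).astype(int)
    for y in range(v-24,v+25,4):print(y,*g[y,u-28:u+29:4])
blob(t,P);blob(s,P)
h.OFF=.0517
plan(p,R,[("mid",[.47,.10,.26],PSI,20,False),("above",[.459,-.0555,.19],PSI,0,True),("down",[.459,-.0555,.05],PSI,0,True)])
```

```text
18.25 [0.51883867 0.22577877 0.29843187] 0.0850486527622722 [1.27625162 0.31751539 0.01857855]
cup top expect [317.91863887 183.78738492] [335.76356569 196.93425533]
318 184
160 166 166 147 92 109 118 121 121 115 102 162 166 165 165 161
164 166 166 136 91 109 119 121 121 116 103 129 129 105 89 74
168 163 165 126 90 108 126 145 145 127 105 69 50 52 60 65
172 103 99 71 90 141 161 160 159 159 144 82 76 84 87 89
176 78 93 62 119 159 160 159 158 160 159 123 101 126 137 138
180 104 116 83 148 160 160 159 160 161 160 152 134 141 140 142
184 161 118 87 154 160 160 160 160 160 160 154 128 141 142 143
188 169 118 93 138 157 158 158 158 159 159 143 128 144 140 144
192 111 79 104 95 158 159 159 160 159 155 123 126 143 136 144
196 43 45 113 85 98 144 156 156 144 127 125 127 143 142 144
200 152 120 116 81 90 87 73 106 126 127 126 127 143 144 143
204 153 119 119 82 91 91 71 119 127 126 127 130 144 141 139
208 149 119 119 86 91 91 90 132 127 126 129 124 117 104 140
336 197
173 35 34 33 34 90 100 99 103 103 74 37 72 101 101 103
177 33 34 34 34 38 46 73 89 115 71 45 39 46 101 104
181 34 35 40 100 46 46 81 52 60 45 50 44 78 104 104
185 55 102 67 42 40 49 49 46 42 43 42 53 99 102 104
189 121 111 103 94 160 180 207 83 49 36 42 44 228 184 123
193 51 47 51 55 212 206 209 211 185 199 180 213 229 229 226
197 197 196 201 180 203 206 209 210 208 212 213 141 226 226 223
201 167 146 107 104 207 211 209 204 208 212 196 99 227 225 225
205 54 56 54 198 186 203 206 207 212 213 112 94 142 226 227
209 209 208 210 225 200 142 202 208 181 100 84 88 104 227 227
213 207 208 206 151 158 98 78 83 83 84 86 85 97 144 221
217 212 212 189 205 224 223 75 78 82 84 84 86 92 167 225
221 212 212 212 170 110 177 112 79 82 82 84 86 87 190 223
mid dp [ 0.0956 -0.116   0.0324] turn [ 0.08 20.64 -0.03]
above dp [ 0.1845 -0.2676  0.0522] turn [ 0.09 40.64 -0.02]
down dp [0.   0.   0.14] turn [0. 0. 0.]
```

Tall cup hangs: its disc centre in the top view is at about (317,183), against an expected (318,184). Now the short cup.

Emit:
arm_command:
  deltas:
    - {"gripper": 0.085,"dp": [0.03,-0.02,-0.02],"turn": [0,4,0]}
    - {"gripper": 0.085,"dp": [0.06,-0.06,-0.01],"turn": [0,10,0]}
    - {"gripper": 0.085,"dp": [0.095,-0.1,0.0],"turn": [0,17,0]}
    - {"gripper": 0.085,"dp": [0.12,-0.14,0.01],"turn": [0,24,0]}
    - {"gripper": 0.085,"dp": [0.15,-0.18,0.02],"turn": [0,31,0]}
    - {"gripper": 0.085,"dp": [0.17,-0.22,0.035],"turn": [0,37,0]}
    - {"gripper": 0.085,"dp": [0.1845,-0.2675,0.052],"turn": [0,40.6,0]}
    - {"gripper": 0.085,"dp": [0.1845,-0.2675,0.052],"turn": [0,40.6,0]}
    - {"gripper": 0.085,"dp": [0.1845,-0.2675,0.052],"turn": [0,40.6,0]}
    - {"gripper": 0.085,"dp": [0.1845,-0.2675,0.052],"turn": [0,40.6,0]}

```text
time: 19.35
position: [0.4566, -0.0555, 0.1342]
tcp_rot: [-0.004, -0.083, 0.997, 0.001]
wrist_force: [-0.1, 1.0, 0.7]
width: 0.0846
grip_force: 0.0
```

Run:
```python
import h; from h import *
from workcell import ctrl
p,R=now();d=ctrl.get_image("wrist");g=d["image"].mean(2).astype(int)
def pf(d,P):
    R=cv2.Rodrigues(np.array(d["rvec"],float))[0];c=R@P+np.array(d["tvec"]).ravel();th=np.arctan2(np.hypot(*c[:2]),c[2]);return np.array([d["cx"],d["cy"]])+d["fx"]*th*c[:2]/np.hypot(*c[:2])
print([pf(d,np.array([.459+a,-.0555+b,.08])).round(0) for a,b in((0,0),(-.0285,0),(.0285,0),(0,.0285),(0,-.0285))])
for v in range(180,316,6):print(v,*(f"{x:3d}" for x in g[v,240:390:5]))
plan(p,R,[("down",[.459,-.0555,.05],PSI,0,True)])
```

```text
19.35 [ 0.45660992 -0.05545815  0.13421945] 0.08461514047765234 [-0.07973905  0.9687454   0.67063309]
[array([311., 251.]), array([319., 208.]), array([304., 291.]), array([354., 258.]), array([268., 244.])]
180 126 122 129 126 126 109 136 147 174 181 182 184 185 184 185 142 126 124 124 125 125 123 127 127 116 105 105 104 102 105
186 128 124 109 122 146 171 178 185 184 182 181 188 189 183 141 125 125 125 127 126 129 127 128 119 105 107 103 102 107 122
192 122 134 154 161 160 168 145 145 127 124 126 126 171 127 118 120 127 127 126 125 126 127 125 103 103 105 105 105 112 126
198 159 157 162 165 165 155 104 105 103 102  87  79  76  80  79  79  81  99 126 128 126 129 109 105 108 106 102 104 125 126
204 163 168 167 170 167 153 107 108 106  79  79  76  77  82  77  77  76  78  83 123 130 122 102 105 103 106 107 124 128 128
210 166 170 172 169 170 171 107 106  79  81  79  83  86  93  94  91  83  79  77  78 126 105 104 105 105 107 120 124 124 123
216 171 174 172 171 174 163 108  88  80  91  97 102 100 105 100 117 116 108  87  76  87 105 108 105 104 109 127 126 124 127
222 173 175 172 170 170 
[... 1318 characters left out ...]
6 198 196 198 195 193
288 184 180 173 171 169 169 164 164 172 168 160 166 174 176 173 167 158 163 199 197 197 199 198 199 196 195 195 193 196 197
294 187 185 184 181 169 168 170 174 175 178 180 179 179 177 180 181 181 196 198 194 198 196 193 195 196 196 198 194 194 193
300 184 187 188 192 192 193 183 180 176 177 177 179 178 181 182 182 196 198 196 196 196 196 195 196 197 197 195 194 198 195
306 190 192 193 196 198 197 195 196 184 183 180 184 183 178 176 194 196 197 195 194 194 195 197 197 198 199 199 197 194 195
312 195 193 195 195 195 198 198 198 197 184 179 179 178 181 198 196 195 197 196 197 195 197 200 198 197 198 195 196 196 196
down dp [-0.0033 -0.0008  0.1359] turn [ 0.14 -0.41 -0.03]
```

Emit:
arm_command:
  deltas:
    - {"gripper": 0.085,"dp": [-0.002,-0.003,0.03],"turn": [0,0,0]}
    - {"gripper": 0.085,"dp": [-0.002,-0.003,0.06],"turn": [0,0,0]}
    - {"gripper": 0.085,"dp": [-0.002,-0.003,0.09],"turn": [0,0,0]}
    - {"gripper": 0.085,"dp": [-0.002,-0.003,0.115],"turn": [0,0,0]}
    - {"gripper": 0.085,"dp": [-0.002,-0.003,0.135],"turn": [0,0,0]}
    - {"gripper": 0.085,"dp": [-0.002,-0.003,0.135],"turn": [0,0,0]}
    - {"gripper": 0.085,"dp": [-0.002,-0.003,0.135],"turn": [0,0,0]}

```text
time: 20.1
position: [0.4593, -0.0581, 0.0013]
tcp_rot: [-0.002, -0.084, 0.996, 0.0]
wrist_force: [0.4, 0.2, -0.1]
width: 0.085
grip_force: 0.0
```

Emit:
arm_command:
  deltas:
    - {"gripper": 0.04,"dp": [0,0,0],"turn": [0,0,0]}
    - {"gripper": 0.04,"dp": [0,0,0],"turn": [0,0,0]}
    - {"gripper": 0.04,"dp": [0,0,0],"turn": [0,0,0]}
    - {"gripper": 0.04,"dp": [0,0,0],"turn": [0,0,0]}
    - {"gripper": 0.04,"dp": [0,0,0],"turn": [0,0,0]}
  grip_force: 40

```text
time: 20.6
position: [0.4601, -0.059, 0.0019]
tcp_rot: [-0.002, -0.083, 0.997, -0.0]
wrist_force: [-1.9, 1.9, 9.4]
width: 0.057
grip_force: 41.2
```

Run:
```python
import h; from h import *
p,R=now();h.OFF=p[2]*0+.0
m=p[2]; h.OFF=-m; c=p+m*R[:,2]; print("mouth",c,m)
plan(p,R,[("lift",[c[0],c[1],.15],PSI,0,True),("tilt",[c[0],c[1],.26],PSI,40,True),("appr",peg(-.055,.145),PSI,40,True),("on",peg(-.055,.016),PSI,40,True)])
```

```text
20.6 [ 0.46008793 -0.05900924  0.0019399 ] 0.05696548486861201 [-1.94216076  1.8803278   9.42960742]
mouth [ 4.60081024e-01 -5.90104504e-02  1.26745817e-08] 0.001939900145682523
lift dp [ 0.0005 -0.     -0.15  ] turn [-0.   -0.21 -0.03]
tilt dp [ 0.0012 -0.     -0.1095] turn [ -0. -40.   0.]
appr dp [-0.1025  0.1603  0.1303] turn [0. 0. 0.]
on dp [ 0.    -0.     0.129] turn [0. 0. 0.]
```

Emit:
arm_command:
  deltas:
    - {"gripper": 0.04,"dp": [0,0,-0.02],"turn": [0,0,0]}
    - {"gripper": 0.04,"dp": [0,0,-0.05],"turn": [0,0,0]}
    - {"gripper": 0.04,"dp": [0,0,-0.085],"turn": [0,0,0]}
    - {"gripper": 0.04,"dp": [0,0,-0.12],"turn": [0,0,0]}
    - {"gripper": 0.04,"dp": [0,0,-0.15],"turn": [0,0,0]}
    - {"gripper": 0.04,"dp": [0,0,-0.15],"turn": [0,0,0]}
    - {"gripper": 0.04,"dp": [0,0,-0.15],"turn": [0,0,0]}

```text
time: 21.3
position: [0.4601, -0.0589, 0.1509]
tcp_rot: [-0.002, -0.084, 0.997, -0.0]
wrist_force: [-1.0, 0.2, -1.3]
width: 0.0569
grip_force: 43.4
```

Emit:
arm_command:
  deltas:
    - {"gripper": 0.04,"dp": [0,0,-0.02],"turn": [0,-5,0]}
    - {"gripper": 0.04,"dp": [0,0,-0.04],"turn": [0,-11,0]}
    - {"gripper": 0.04,"dp": [0,0,-0.06],"turn": [0,-18,0]}
    - {"gripper": 0.04,"dp": [0.001,0,-0.08],"turn": [0,-25,0]}
    - {"gripper": 0.04,"dp": [0.001,0,-0.1],"turn": [0,-32,0]}
    - {"gripper": 0.04,"dp": [0.001,0,-0.11],"turn": [0,-38,0]}
    - {"gripper": 0.04,"dp": [0.001,0,-0.11],"turn": [0,-40,0]}
    - {"gripper": 0.04,"dp": [0.001,0,-0.11],"turn": [0,-40,0]}
    - {"gripper": 0.04,"dp": [0.001,0,-0.11],"turn": [0,-40,0]}

```text
time: 22.2
position: [0.4589, -0.059, 0.259]
tcp_rot: [0.337, -0.078, 0.938, 0.029]
wrist_force: [0.9, -0.9, -1.0]
width: 0.0568
grip_force: 43.4
```

Run:
```python
import h; from h import *
h.OFF=-.001
p,R=now()
plan(p,R,[("appr",peg(-.055,.145),PSI,40,False)])
```

```text
22.2 [ 0.45889441 -0.05901671  0.25895591] 0.05675257803507255 [ 0.90353713 -0.85430512 -0.98759358]
appr dp [-0.1047  0.1603  0.1286] turn [ 0.05 -0.47 -0.16]
```

Emit:
arm_command:
  deltas:
    - {"gripper": 0.04,"dp": [-0.015,0.023,0.01],"turn": [0,0,0]}
    - {"gripper": 0.04,"dp": [-0.032,0.05,0.03],"turn": [0,0,0]}
    - {"gripper": 0.04,"dp": [-0.05,0.078,0.052],"turn": [0,0,0]}
    - {"gripper": 0.04,"dp": [-0.07,0.105,0.075],"turn": [0,-0.4,0]}
    - {"gripper": 0.04,"dp": [-0.088,0.135,0.1],"turn": [0,-0.4,0]}
    - {"gripper": 0.04,"dp": [-0.1,0.155,0.12],"turn": [0,-0.4,-0.1]}
    - {"gripper": 0.04,"dp": [-0.105,0.16,0.128],"turn": [0,-0.4,-0.1]}
    - {"gripper": 0.04,"dp": [-0.105,0.16,0.128],"turn": [0,-0.4,-0.1]}
    - {"gripper": 0.04,"dp": [-0.105,0.16,0.128],"turn": [0,-0.4,-0.1]}

```text
time: 23.1
position: [0.5926, 0.1269, 0.2275]
tcp_rot: [0.34, -0.08, 0.937, 0.029]
wrist_force: [-0.6, 0.1, -1.6]
width: 0.0571
grip_force: 43.5
```

Run:
```python
import h; from h import *
from workcell import ctrl
h.OFF=-.001
p,R=now()
plan(p,R,[("appr",peg(-.055,.145),PSI,40,False),("on",peg(-.055,.014),PSI,40,False)])
t=ctrl.get_image("top");g=t["image"].mean(2).astype(int)
M=p+.001*R[:,2];print("mouth",proj(t,M),"top",proj(t,M-.08*R[:,2]),"tip",proj(t,peg(-.055,.089)))
u,v=np.round(proj(t,M)).astype(int)
for y in range(v-40,v+40,4):print(y,*g[y,u-30:u+31:3])
```

```text
23.1 [0.59260396 0.12690014 0.2274916 ] 0.05714633469347953 [-0.56007047  0.05067809 -1.56918336]
appr dp [ 0.0004 -0.0009  0.0005] turn [ 0.13 -0.09  0.12]
on dp [ 0.0002 -0.0012  0.1315] turn [ 0.13 -0.09  0.12]
mouth [381.4209 177.5836] top [391.0254 200.8839] tip [375.9398 162.9688]
138 173 171 171 152 64 45 41 70 162 171 172 172 172 172 173 172 172 176 177 176 176
142 171 172 170 82 60 124 132 81 136 173 173 173 172 171 171 170 169 177 177 176 176
146 171 172 171 95 52 112 133 125 156 171 170 170 171 171 157 159 162 176 177 178 177
150 171 171 171 162 89 88 127 135 147 169 169 170 170 168 114 131 167 177 177 175 174
154 170 169 168 155 120 93 108 132 134 164 167 165 155 140 147 162 174 175 174 175 176
158 168 169 166 143 115 99 87 140 161 130 89 87 67 111 158 168 175 176 177 177 177
162 103 90 77 70 61 57 66 140 166 142 112 112 113 168 164 175 177 176 177 176 176
166 57 61 65 70 74 73 85 135 140 139 139 140 139 143 163 176 176 177 178 178 178
170 85 87 91 93 102 105 122 123 129 133 137 138 136 132 125 166 179 179 178 180 180
174 109 90 93 140 137 105 107 117 128 131 134 138 137 135 128 133 178 180 180 180 180
178 124 89 94 140 116 84 100 113 124 132 134 138 139 136 132 124 165 180 179 180 180
182 124 90 93 141 121 74 94 108 119 130 133 136 139 139 135 128 126 126 154 174 179
186 124 89 94 142 139 74 86 104 116 126 139 153 166 167 163 158 136 78 115 98 130
190 140 100 95 142 126 124 76 98 115 147 164 156 156 154 154 154 157 145 76 125 63
194 148 146 140 120 43 117 96 92 138 156 153 154 154 153 153 154 153 152 116 51 36
198 142 142 142 128 40 71 105 100 151 153 154 154 154 152 154 154 152 152 106 37 35
202 93 83 71 79 32 33 37 53 106 116 149 154 152 152 154 151 142 106 48 35 33
206 79 42 37 35 36 33 21 25 33 36 49 106 110 95 89 57 36 33 36 34 31
210 80 44 36 36 39 40 27 24 24 24 28 32 37 36 36 34 34 37 38 35 34
214 103 49 37 38 65 54 25 24 29 33 30 23 33 34 34 36 36 36 35 36 36
```

Emit:
arm_command:
  deltas:
    - {"gripper": 0.04,"dp": [0,-0.001,0.015],"turn": [0,0,0]}
    - {"gripper": 0.04,"dp": [0,-0.001,0.03],"turn": [0,0,0]}
    - {"gripper": 0.04,"dp": [0,-0.001,0.045],"turn": [0,0,0]}
    - {"gripper": 0.04,"dp": [0,-0.001,0.06],"turn": [0,0,0]}
    - {"gripper": 0.04,"dp": [0,-0.001,0.07],"turn": [0,0,0]}
    - {"gripper": 0.04,"dp": [0,-0.001,0.07],"turn": [0,0,0]}

```text
time: 23.75
position: [0.6374, 0.1318, 0.1741]
tcp_rot: [0.34, -0.078, 0.937, 0.029]
wrist_force: [-0.9, -0.1, -1.5]
width: 0.0568
grip_force: 43.5
```

Emit:
arm_command:
  deltas:
    - {"gripper": 0.04,"dp": [0,0,0.015],"turn": [0,0,0]}
    - {"gripper": 0.04,"dp": [0,0,0.03],"turn": [0,0,0]}
    - {"gripper": 0.04,"dp": [0,0,0.042],"turn": [0,0,0]}
    - {"gripper": 0.04,"dp": [0,0,0.05],"turn": [0,0,0]}
    - {"gripper": 0.04,"dp": [0,0,0.05],"turn": [0,0,0]}

```text
time: 24.25
position: [0.6692, 0.1377, 0.1364]
tcp_rot: [0.341, -0.079, 0.936, 0.029]
wrist_force: [-0.2, -0.1, -0.5]
width: 0.0569
grip_force: 43.5
```

Emit:
arm_command:
  deltas:
    - {"gripper": 0.04,"dp": [0,0,0.003],"turn": [0,0,0]}
    - {"gripper": 0.04,"dp": [0,0,0.006],"turn": [0,0,0]}
    - {"gripper": 0.04,"dp": [0,0,0.009],"turn": [0,0,0]}
    - {"gripper": 0.04,"dp": [0,0,0.009],"turn": [0,0,0]}

```text
time: 24.65
position: [0.675, 0.1389, 0.1298]
tcp_rot: [0.341, -0.079, 0.936, 0.029]
wrist_force: [-0.3, 0.2, -0.2]
width: 0.0569
grip_force: 43.5
```

Emit:
arm_command:
  deltas:
    - {"gripper": 0.04,"dp": [0,0,0.001],"turn": [0,0,0]}
    - {"gripper": 0.04,"dp": [0,0,0.002],"turn": [0,0,0]}
    - {"gripper": 0.04,"dp": [0,0,0.002],"turn": [0,0,0]}

```text
time: 24.95
position: [0.6763, 0.1391, 0.1283]
tcp_rot: [0.341, -0.079, 0.936, 0.029]
wrist_force: [-0.3, -1.1, -1.4]
width: 0.057
grip_force: 43.5
```

Emit:
arm_command:
  deltas:
    - {"gripper": 0.04,"dp": [0,0,0.001],"turn": [0,0,0]}
    - {"gripper": 0.04,"dp": [0,0,0.002],"turn": [0,0,0]}
    - {"gripper": 0.04,"dp": [0,0,0.002],"turn": [0,0,0]}

```text
time: 25.25
position: [0.6771, 0.1394, 0.1276]
tcp_rot: [0.341, -0.079, 0.936, 0.029]
wrist_force: [-16.4, -4.1, 11.5]
width: 0.0573
grip_force: 45.3
```

Emit:
arm_command:
  deltas:
    - {"gripper": 0.04,"dp": [0,0,0.001],"turn": [0,0,0]}
    - {"gripper": 0.04,"dp": [0,0,0.002],"turn": [0,0,0]}
    - {"gripper": 0.04,"dp": [0,0,0.002],"turn": [0,0,0]}

```text
time: 25.55
position: [0.6776, 0.1395, 0.1273]
tcp_rot: [0.341, -0.08, 0.936, 0.029]
wrist_force: [-41.3, -10.5, 32.0]
width: 0.0568
grip_force: 48.0
```

Contact with the tip. I back off the press, release and retreat.

Emit:
arm_command:
  deltas:
    - {"gripper": 0.04,"dp": [0,0,-0.003],"turn": [0,0,0]}
    - {"gripper": 0.04,"dp": [0,0,-0.003],"turn": [0,0,0]}
    - {"gripper": 0.065,"dp": [0,0,-0.003],"turn": [0,0,0]}
    - {"gripper": 0.08,"dp": [0,0,-0.003],"turn": [0,0,0]}
    - {"gripper": 0.08,"dp": [0,0,-0.003],"turn": [0,0,0]}
    - {"gripper": 0.08,"dp": [0,0,-0.003],"turn": [0,0,0]}
    - {"gripper": 0.08,"dp": [0,0,-0.02],"turn": [0,0,0]}
    - {"gripper": 0.08,"dp": [0,0,-0.05],"turn": [0,0,0]}
    - {"gripper": 0.08,"dp": [0,0,-0.09],"turn": [0,0,0]}
    - {"gripper": 0.08,"dp": [0,0,-0.13],"turn": [0,0,0]}

```text
time: 26.55
position: [0.5952, 0.1253, 0.225]
tcp_rot: [0.341, -0.079, 0.936, 0.029]
wrist_force: [1.2, -0.2, 0.2]
width: 0.0801
grip_force: 0.0
```

Emit:
arm_command:
  deltas:
    - {"gripper": 0.08,"dp": [0,0,-0.04],"turn": [0,0,0]}
    - {"gripper": 0.08,"dp": [0,0,-0.08],"turn": [0,0,0]}
    - {"gripper": 0.08,"dp": [0,0,-0.12],"turn": [0,0,0]}
    - {"gripper": 0.08,"dp": [0,0,-0.12],"turn": [0,0,0]}
    - {"gripper": 0.08,"dp": [0,0,-0.12],"turn": [0,0,0]}

```text
time: 27.05
position: [0.5205, 0.1124, 0.3183]
tcp_rot: [0.343, -0.079, 0.936, 0.028]
wrist_force: [0.2, -0.7, -0.5]
width: 0.0799
grip_force: 0.0
```

Run:
```python
import h; from h import *
from workcell import ctrl
p,R=now()
t=ctrl.get_image("top");g=t["image"].mean(2).astype(int)
for y,L in((.055,.129),(-.055,.094)):
    P=peg(y,L);u,v=np.round(proj(t,P)).astype(int);print("expect",u,v)
    for w in range(v-20,v+21,4):print(w,*g[w,u-24:u+25:3])
for y in(-.06,.06):
    print("tray x -125..",[int(g[tuple(np.round(proj(t,rk(x,y,.024))).astype(int)[::-1])]) for x in np.arange(-.125,-.03,.004)])
print("tray y",[int(g[tuple(np.round(proj(t,rk(-.097,y,.024))).astype(int)[::-1])]) for y in np.arange(-.11,.111,.005)])
```

```text
27.05 [0.52049907 0.11236237 0.31828331] 0.07994372353512862 [ 0.23951218 -0.68643662 -0.477068  ]
expect 318 184
164 168 159 84 97 109 117 120 122 122 119 112 99 130 135 115 102 89
168 167 150 82 97 110 124 137 148 146 133 115 101 68 51 52 55 60
172 100 75 74 99 141 162 162 160 160 160 158 132 83 72 80 85 87
176 93 66 76 140 161 160 161 160 159 160 161 159 123 92 120 131 131
180 117 93 105 157 161 161 161 161 161 161 162 162 153 129 143 136 134
184 120 103 108 160 160 161 161 161 161 161 161 161 155 125 142 138 135
188 119 109 85 153 158 159 159 159 159 159 160 160 144 126 141 143 116
192 79 115 83 115 159 161 161 161 160 160 160 148 124 127 136 144 121
196 44 114 88 90 99 136 154 158 157 151 134 125 126 127 131 145 140
200 121 121 93 87 90 90 75 73 107 127 127 127 126 128 134 145 144
204 121 120 104 84 92 92 85 73 119 126 127 127 128 128 141 145 142
expect 376 164
144 169 168 139 104 104 108 111 114 112 120 160 168 168 168 167 166 166
148 169 147 90 93 102 108 118 130 140 128 119 161 167 156 94 146 164
152 163 98 76 88 106 151 163 165 164 163 163 149 162 164 145 161 168
156 144 79 
[... 317 characters left out ...]
 169 167 175 175
176 88 88 84 69 75 131 157 163 163 157 138 151 135 54 81 172 176
180 90 89 89 73 69 68 96 123 124 119 74 145 141 70 108 172 176
184 89 84 89 85 69 70 104 127 127 126 81 148 176 176 176 176 176
tray x -125.. [173, 173, 173, 169, 122, 109, 127, 142, 143, 145, 145, 136, 128, 127, 125, 125, 126, 112, 131, 161, 162, 162, 163, 164]
tray x -125.. [176, 175, 175, 173, 143, 87, 127, 119, 110, 106, 79, 72, 94, 151, 159, 159, 161, 162, 159, 160, 160, 161, 161, 160]
tray y [172, 172, 174, 175, 173, 140, 98, 138, 143, 144, 142, 131, 141, 144, 141, 136, 107, 97, 121, 124, 137, 145, 139, 128, 145, 142, 145, 137, 134, 125, 125, 127, 127, 133, 119, 89, 90, 90, 90, 88, 82, 104, 119, 119, 120]
```

Both cup discs are within about 2 px of where they should be, and the tray is home with its front edge at about -107 mm. I hand in.

```bash
python3 -c "
from workcell import ctrl
print(ctrl.job_done())"
```

```text
the job is handed in; nothing more can be done
None
```

The tray is home under the pegs, the tall cup hangs on the long peg and the short cup on the short peg, both released. I handed the job in at about 27 s on the clock; the hand-in call gave no verdict.

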